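Make up a die set on the press carrier and slide it to the press place

TASK

Slide the steel carrier along its dark bed, without ever lifting it, to the loading place (the single-line outline) and square it up inside the lines. There, set the plain die block squarely on the carrier's bed and the die block with the handle squarely on top of it, setting them down rather than dropping them, then slide the loaded carrier, again without lifting it, to the press place (the double-line outline), square inside the inner line with the pile still aligned, and let go. Leave the other things on the bench where they are.

Things in the scene. Friction and masses are not known exactly. Their poses are not given: they have to be found in the camera images.
- bed: Slide bed: fixed dark steel plate lying on the bench, 270 mm (its x) by 560 mm (its y) by 10 mm thick; the carrier slides on its top. Origin at the centre of its underside; its x points away from the robot.
- mark_load: Loading place, at either end of the bed: thin white painted outline, ONE line, 154 (x) by 104 mm (y), no height, with a 50 mm gap in the side nearest the robot where the carrier's tongue goes. Origin: its centre, on the bed's top; x points away from the robot, along the long sides.
- mark_press: Press place, at the other end of the bed: the same 154 (x) by 104 mm (y) white outline with a second line around it (180 by 130 mm), so a DOUBLE line, with the same gap towards the robot. Origin: its centre, on the bed's top; x points away from the robot.
- carrier: Loose flat steel sled, 0.55 kg: bed 130 (x) by 80 (y) by 12 mm thick, a thin 116 by 66 mm line on top framing where the die blocks go (long side along x, centred). A tongue 36 mm wide, 12 mm thick runs on to x = -124 mm, towards the robot, with an upright fin handle. Origin: centre of the bed's underside; x points away from the handle. Starts askew between the two places.
- carrier_grip (a point): Place to grip the carrier's fin handle: the fin is 40 mm long (carrier x), 12 mm thick (carrier y) and stands from 12 to 62 mm above the carrier's underside; this point is on its middle, at carrier x = -98 mm, 48 mm above the underside. Its axes are the carrier's: close the fingers along y.
- die_low: Plain die block: loose aluminium slab 110 mm (its x) by 60 mm (its y) by 18 mm thick, about 0.28 kg, four thin dark bars drawn on its flat top, no handle. Lies flat on the bench at the left or right of the bed. Origin at the centre of its underside. Either way round is the same.
- die_up: Die block with a handle: loose aluminium slab 110 mm (its x) by 60 mm (its y) by 12 mm thick, about 0.24 kg in all, with a bridge handle on top. Lies flat on the bench, on the other side from the plain one. Origin at the centre of the slab's underside. Either way round is the same.
- die_up_grip (a point): Middle of the bridge handle's bar on the die block with a handle: the bar is 70 mm long (the block's x), 12 mm thick (y), 14 mm high, from 32 to 46 mm above the block's underside, on two 10 mm posts at x = +-29 mm; this point is 39 mm above the underside. Axes as the block's: close the fingers along y.
- foil_roll: Bystander: upright roll of grey foil, radius 38 mm, 80 mm tall, beyond the right part of the bed. Origin at the centre of its underside.
- spray_can: Bystander: upright can, radius 30 mm, 120 mm tall, beyond the left part of the bed. Origin at the centre of its underside.
- screwdriver: Bystander: screwdriver lying beyond the bed, about 200 mm long, along its x.
- scrap_block: Bystander: small wooden block 50 by 90 by 22 mm, lying beyond the bed. Origin at the centre of its underside.

How it is judged:
By the outcome, as a careful person would: the job done as asked, in the order asked, and still so for the second after the job is handed in, with the robot touching nothing.
It also fails if it takes over 72 s, if anything falls off the work surface, if the arm or the gripper's body presses on something with over 40 N, if the wrist force passes 120 N, or if a joint passes its speed limit or range.

ROBOT

A 7-joint arm with a two-finger parallel gripper is mounted at the origin on the work surface. World frame = base frame: x ahead of the robot, y to its left, z up, the work surface at z = 0. Lengths are in m, angles in rad, forces in N, time in s.
With the tool pointing down it reaches from about 0.425 to 0.875 m from the base axis. Payload 8.4 kg.
Tool frame: the origin (TCP) lies on the centre line of the jaws, within the pads' length; the fingertips stand 11 mm ahead of it and the grasp point (between the pads) lies 8 mm behind it (robot.tips_ahead is the distance from the TCP to the fingertips, in m); z points along the fingers, y is the line along which they close (so a half turn about z gives the same grasp; the last joint's range is limited). The gripper opens to 85 mm and grips with 20 to 120 N. Pads are 22 mm wide; open, the fingers measure 114 mm over their backs; the gripper's body (76 mm by 85 mm) begins 54 mm behind the grasp point. The pads swing forward as they close: fully open they stand 13 mm farther back than shut.
Start: joints at [-0.099, 0.333, 0.04, 1.465, -0.013, 1.343, -0.059], TCP at [0.65, -0, 0.242] pointing down, gripper open.
Joint ranges: [-2.58, 2.58], [-0.38, 2.09], [-1.3, 1.39], [0.25, 2.4], [-1.5, 4.64], [0.08, 2.09], [-2.65, 2.65]. Speed limits (rad/s): [2.22, 2.22, 2.79, 2.79, 3.14, 3.14, 3.14].

INTERFACE

Orientations are given as a unit quaternion [w, x, y, z].
In Python, from bench import robot gives the robot as it stands.
- The arm moves only by the tool servo_tool, never from a script. Its argument "motion" is a list of rows, each an object with "offset": the shift along the tool's x, y, z each as a share of 0.2 m, from -1 to 1, a list of three; "dr": the turn, a rotation vector about the tool's x, y, z each as a share of 2 pi rad, from -1 to 1, a list of three. In form: [{"offset": [dx, dy, dz], "dr": [wx, wy, wz]}, ...]. A call has 1 to 5 rows; each row is the pose to reach, as a shift and turn from the pose commanded when the call began, along the tool's axes at that moment, turning the shorter way round; what a row does not reach only later rows make up. A row lasts 1/12 s, in which the tool goes at most 41.7 mm and 7.16 degrees, less where a joint would pass 70% of its speed; a pose out of reach is approached as far as the arm can. A call with a number of a shift or a turn outside -1 to 1 is refused whole. A call with a gripper value outside its range is refused whole. "claw" is the opening, from -1 (shut) to 1 (fully open), set as the call begins (left out, the last holds). The fingers move at their own pace and stop on an object; "grip_force" is the grip in N (left out, the last holds). Time passes only in rows, so rows that repeat a pose let the fingers close. It gives the time, the measured TCP pose, the force, the opening and the grip force at its end, in the units of the state.
- robot.observe(): the state, without advancing time (a new reading comes with each control period).
- robot.capture(name): name is "scene" or "side" or "wrist"; returns a dict with "color" (384x512x3 uint8, red, green, blue), "mtx" (3x3 intrinsics, pixels), "k1" (the pictures are not rectified: a ray, as slopes to the right and down, at radius r is drawn at 1 + k1 r^2 times it, then the intrinsics apply), "eye" and "orientation" of the camera in the world. Camera axes: x right, y down, z forward; pixel columns grow to the right and rows downward; lengths in m; the calibration is good to about 2 mm. A picture is of the moment at which its call begins. There is no depth.
- robot.finish_job(): hands the job in; it is judged then, once.
The state is a dict: "t": time; "joint_positions": joint angles; "qd": joint speeds; "joint_torque": joint torques, N m; "tcp_pos": TCP position; "ee_rot": TCP orientation; "force": force on the tool from outside, world axes, zero at the start; "torque": the same for the moment, N m; "gripper_width": opening from 0.0 (shut) to 1.0 (fully open); "grasp_force": force on a finger pad.
Only numpy, scipy, OpenCV 4.12 (cv2) and the standard library are available. Lean on these libraries where they do the work, as an engineer would, in place of code of your own. Each camera call takes 0.05 s, during which the arm holds its last target. There are 200 camera calls.

## Working session

There is one attempt and no reset: what is moved stays moved. The work goes in short steps, Python scripts to look and compute and a tool call to move; the robot and the scene stay as the last step left them, time stands still between calls to the robot, and variables do not carry over. Pictures are saved under pics/ and viewed, at most 10 in all, crops included, and the job is handed in when it is done.

Besides the shell and the picture viewer there is one more tool, called after "Request:" as a command line: name --argument value ..., lists and objects as JSON in quotes. servo_tool: Moves the arm, as the interface text tells. Its arguments: {"type":"object","properties":{"motion":{"type":"array","items":{"type":"object","properties":{"offset":{"type":"array","items":{"type":"number","minimum":-1,"maximum":1}},"dr":{"type":"array","items":{"type":"number","minimum":-1,"maximum":1}}}}},"claw":{"type":"number"},"grip_force":{"type":"number"}},"required":["motion"]}

```bash
mkdir -p pics; ls; cat > h.py <<'E'
import numpy as np, cv2, json
from scipy.spatial.transform import Rotation as R
from bench import robot
def cap(n,f):
    c=robot.capture(n); cv2.imwrite(f'pics/{f}.png',cv2.cvtColor(c['color'],cv2.COLOR_RGB2BGR))
    json.dump({k:np.array(c[k]).tolist() for k in('mtx','k1','eye','orientation')},open(f'pics/{f}.json','w'))
    return c
def load(f):
    return json.load(open(f'pics/{f}.json'))
def q2R(q): q=np.array(q); return R.from_quat([*q[1:],q[0]]) if q.size==4 else R.from_matrix(q)
def ray(c,uv):
    K=np.array(c['mtx']); k=float(np.ravel(c['k1'])[0])
    uv=np.atleast_2d(uv).astype(float)
    p=cv2.undistortPoints(uv[:,None],K,np.array([k,0,0,0.]))[:,0]
    d=q2R(c['orientation']).apply(np.c_[p,np.ones(len(p))]); return np.array(c['eye']),d
def onz(c,uv,z):
    e,d=ray(c,uv); z=np.broadcast_to(z,len(d)); return e+d*((z-e[2])/d[:,2])[:,None]
def proj(c,P):
    P=np.atleast_2d(P); K=np.array(c['mtx']); k=float(np.ravel(c['k1'])[0])
    q=q2R(c['orientation']).inv().apply(P-np.array(c['eye'])); s=q[:,:2]/q[:,2:]
    s=s*(1+k*(s**2).sum(1,keepdims=True)); return s@K[:2,:2].T+K[:2,2]
def tri(c1,u1,c2,u2):
    out=[]
    for a,b in zip(np.atleast_2d(u1),np.atleast_2d(u2)):
        e1,d1=ray(c1,a);e2,d2=ray(c2,b);d1=d1[0];d2=d2[0]
        s=np.linalg.lstsq(np.c_[d1,-d2],e2-e1,rcond=None)[0]
        out.append([*(e1+d1*s[0]+e2+d2*s[1])/2, np.linalg.norm(e1+d1*s[0]-e2-d2*s[1])])
    return np.array(out)
E
python3 - <<'E'
from h import *
for n in('scene','side','wrist'):
    c=cap(n,n+'0'); print(n,np.round(c['eye'],3),np.round(q2R(c['orientation']).as_matrix()[:,2],2),np.round(c['mtx'],1).tolist(),c['k1'])
s=robot.observe(); print({k:np.round(v,3).tolist() for k,v in s.items()})
ims=[cv2.imread(f'pics/{n}0.png') for n in('scene','side','wrist')]
E
```

```text
pics
scene [ 1.074 -0.183  0.876] [-0.5   0.18 -0.85] [[368.6, 0.0, 257.3], [0.0, 368.6, 184.8], [0.0, 0.0, 1.0]] -0.016733598584390472
side [0.56  0.601 0.833] [ 0.05 -0.6  -0.8 ] [[350.0, 0.0, 255.7], [0.0, 350.0, 190.3], [0.0, 0.0, 1.0]] -0.03858137168509156
wrist [0.649 0.078 0.372] [-0.   -0.3  -0.95] [[296.5, 0.0, 252.4], [0.0, 296.5, 191.6], [0.0, 0.0, 1.0]] -0.056270953221114944
{'t': 0.15, 'joint_positions': [-0.099, 0.334, 0.04, 1.466, -0.013, 1.343, -0.058], 'qd': [0.0, -0.0, -0.001, -0.001, 0.0, 0.001, -0.0], 'joint_torque': [0.002, -65.904, 1.367, -40.587, 0.017, 0.01, -0.0], 'tcp_pos': [0.65, -0.0, 0.242], 'ee_rot': [-0.0, 0.707, 0.707, -0.0], 'force': [1.21, 0.347, -1.524], 'torque': [-0.007, -0.016, 0.018], 'grasp_force': 0.0, 'gripper_width': 0.999}
```

View pics/scene0.png

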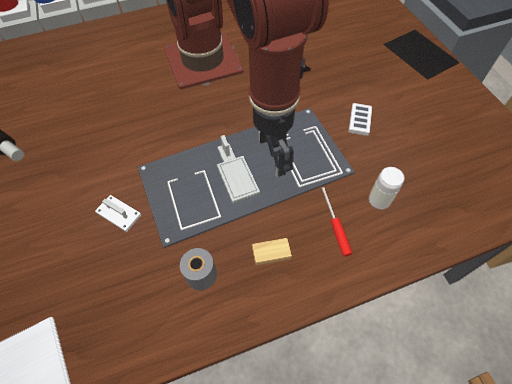

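View pics/side0.png

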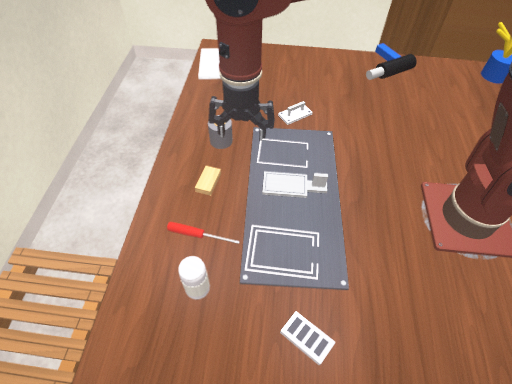

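View pics/wrist0.png

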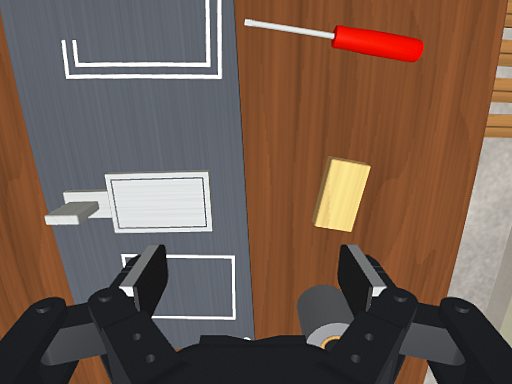

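The robot stands at the top of the scene view. The load outline is on the right (-y; scene ~(195,200)), the press outline on the left (+y; ~(318,155)), and the carrier sits between them (238,178), fin towards the robot. die_up lies at (118,212) and die_low at (360,119). Next I'll measure corners.

```bash
python3 - <<'E'
from h import *
seeds={'scene0':dict(low=(370,108),up=(105,203),car=(238,185)),'side0':dict(low=(299,320),up=(287,118),car=(268,184)),'wrist0':dict(car=(110,200))}
for f,ss in seeds.items():
    im=cv2.imread(f'pics/{f}.png'); 
    hsv=cv2.cvtColor(im,cv2.COLOR_BGR2HSV); g=cv2.cvtColor(im,cv2.COLOR_BGR2GRAY)
    m=((hsv[...,2]>150)&(hsv[...,1]<60)).astype(np.uint8)
    n,L,st,ce=cv2.connectedComponentsWithStats(m)
    for i in range(1,n):
        if st[i,4]>80 and st[i,4]<9000 and st[i,1]>40:
            cn=cv2.findContours((L==i).astype(np.uint8),cv2.RETR_EXTERNAL,cv2.CHAIN_APPROX_NONE)[0][0]
            h=cv2.approxPolyDP(cn,2.5,True)[:,0]
            print(f,ce[i].round(),st[i,4],h.tolist())
def crop(f,x,y,w,h,s): return cv2.resize(cv2.imread(f'pics/{f}.png')[y:y+h,x:x+w],(w*s,h*s),interpolation=cv2.INTER_CUBIC)
# montage 800x600
o=np.zeros((600,800,3),np.uint8)
o[:300,:400]=crop('scene0',340,95,80,60,5)[:300,:400]
o[:300,400:]=crop('scene0',80,180,80,60,5)
o[300:,:400]=crop('side0',268,305,80,60,5)
o[300:,400:]=crop('side0',260,85,80,60,5)
cv2.imwrite('pics/m1.png',o)
E
```

```text
scene0 [500.  79.] 845 [[500, 55], [482, 82], [504, 103], [511, 95], [511, 65]]
scene0 [360. 118.] 428 [[353, 103], [349, 131], [369, 132], [371, 106]]
scene0 [319. 163.] 262 [[315, 126], [303, 129], [316, 128], [340, 171], [300, 185], [291, 170], [299, 186], [342, 173]]
scene0 [316. 161.] 229 [[313, 130], [305, 133], [314, 133], [334, 169], [302, 179], [293, 162], [301, 181], [336, 170]]
scene0 [236. 174.] 1340 [[222, 135], [230, 154], [227, 157], [222, 146], [218, 146], [224, 161], [217, 165], [231, 199], [259, 191], [243, 156], [236, 158]]
scene0 [  8. 148.] 164 [[2, 142], [0, 148], [11, 156], [17, 148]]
scene0 [386. 184.] 732 [[399, 169], [386, 167], [379, 174], [369, 198], [376, 207], [386, 188], [401, 185], [404, 177]]
scene0 [194. 202.] 352 [[204, 170], [195, 174], [204, 173], [219, 215], [185, 227], [181, 226], [169, 185], [177, 178], [167, 181], [181, 229], [220, 216]]
scene0 [117. 212.] 801 [[109, 195], [95, 211], [127, 230], [139, 212]]
scene0 [195. 265.] 512 [[207, 252], [195, 248], [184, 254], [180, 262], [181, 272], [191, 279], [206, 275], [212, 264]]
scene0 [ 33. 356.]
[... 1855 characters left out ...]
]]
wrist0 [152. 202.] 6414 [[211, 231], [207, 172], [105, 174], [106, 191], [63, 193], [65, 203], [96, 200], [99, 209], [88, 217], [111, 217], [115, 232]]
wrist0 [ 61. 219.] 328 [[44, 216], [47, 224], [78, 223], [76, 215]]
wrist0 [126. 258.] 81 [[123, 266], [125, 256], [137, 254], [121, 254]]
wrist0 [208. 289.] 673 [[166, 255], [231, 258], [233, 316], [152, 318], [235, 318], [234, 255]]
wrist0 [127. 290.] 101 [[119, 286], [127, 295], [133, 295], [131, 286]]
wrist0 [377. 290.] 84 [[385, 286], [373, 287], [372, 295], [378, 295]]
wrist0 [326. 333.] 475 [[348, 325], [334, 323], [316, 329], [307, 342], [320, 346], [324, 338], [340, 335]]
wrist0 [429. 377.] 129 [[428, 366], [423, 383], [436, 383]]
```

View pics/m1.png

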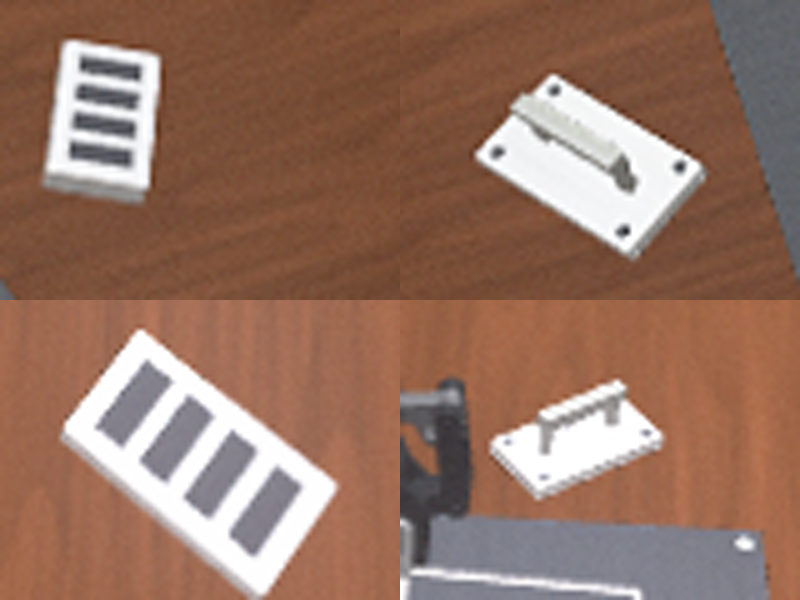

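```bash
cat >> h.py <<'E'
from scipy.optimize import least_squares
def fit(obs,hx,hy,x0,zfix=None):
    # obs: {file:[(sx,sy,u,v)..]}
    def res(p):
        r=[];c,s=np.cos(p[2]),np.sin(p[2]); z=p[3] if zfix is None else zfix
        for f,l in obs.items():
            l=np.array(l,float); a=l[:,0]*hx;b=l[:,1]*hy
            P=np.c_[p[0]+c*a-s*b,p[1]+s*a+c*b,np.full(len(a),z)]
            r.append((proj(load(f),P)-l[:,2:]).ravel())
        return np.concatenate(r)
    o=least_squares(res,x0,loss='soft_l1'); r=res(o.x)
    return np.round([*o.x[:2]*1000,np.degrees(o.x[2]),o.x[3]*1000],1),np.round(np.abs(r).max(),1),np.round(np.sqrt((r**2).mean()),2)
E
python3 - <<'E'
from h import *
p,m=1,-1
print('load',fit({'side0':[(p,m,262,138),(m,m,308,142),(m,p,308,167),(p,p,256,162)],'scene0':[(m,p,204,171),(p,p,219.5,215.5),(p,m,181,228),(m,m,168,182)],'wrist0':[(p,p,235,257),(p,m,234,317),(m,p,123,255)]},.077,.052,[.6,-.17,0,.01]))
print('press in',fit({'side0':[(p,m,256.5,231),(m,m,313,236.5),(m,p,312,272.5),(p,p,252,265.5)],'scene0':[(m,p,313.5,132),(p,p,335,170),(p,m,301.5,180)]},.077,.052,[.6,.17,0,.01]))
print('carrier',fit({'side0':[(p,m,264,170),(p,p,262,194),(m,p,306,197),(m,m,305,173)],'scene0':[(m,m,217,165),(p,m,231,199),(p,p,259,191),(m,p,243,156)],'wrist0':[(m,p,106,174),(p,p,208,172),(p,m,212,231),(m,m,115,233)]},.065,.04,[.6,0,0,.02]))
# dies
Ls=[(353,102.7),(371.8,106.3),(369.8,132.3),(348.9,130.6)]; Ld=[(296,311),(335,342.2),(320.7,363.2),(281,331)]
import itertools
c1,c2=load('scene0'),load('side0')
print('low tri',[tri(c1,a,c2,b)[0].round(4).tolist() for a in Ls[:1] for b in Ld])
print('low pts scene z18',onz(c1,Ls,.018).round(3).tolist()); print('side',onz(c2,Ld,.018).round(3).tolist())
Us=[(110.9,195),(140.9,214.3),(126.3,230),(95.3,210.5)]; Ud=[(278.4,113.3),(288,123),(312.5,112.3)]
print('up scene z12',onz(c1,Us,.012).round(3).tolist()); print('side',onz(c2,Ud,.012).round(3).tolist())
E
```

```text
load (array([ 544.4, -181.2,   -0.8,   10.2]), np.float64(1.7), np.float64(0.82))
press in (array([522. , 168.7,  -0.7,   9.7]), np.float64(1.4), np.float64(0.55))
carrier (array([530.3, -48.9,   1. ,  18.3]), np.float64(2.3), np.float64(1.0))
low tri [[0.4753, 0.3403, 0.0977, 0.0371], [0.3939, 0.3858, 0.0185, 0.0003], [0.4004, 0.4118, -0.0051, 0.0511], [0.4847, 0.3637, 0.082, 0.086]]
low pts scene z18 [[0.394, 0.386, 0.018], [0.429, 0.434, 0.018], [0.519, 0.375, 0.018], [0.491, 0.32, 0.018]]
side [[0.483, 0.325, 0.018], [0.394, 0.386, 0.018], [0.425, 0.432, 0.018], [0.515, 0.374, 0.018]]
up scene z12 [[0.456, -0.389, 0.012], [0.544, -0.324, 0.012], [0.576, -0.368, 0.012], [0.489, -0.436, 0.012]]
side [[0.572, -0.368, 0.012], [0.535, -0.322, 0.012], [0.451, -0.389, 0.012]]
```

Request:
servo_tool --motion '[{"offset": [-0.05, -0.2, 0.06], "dr": [0, 0, -0.018]}, {"offset": [-0.1, -0.4, 0.12], "dr": [0, 0, -0.036]}, {"offset": [-0.15, -0.6, 0.18], "dr": [0, 0, -0.054]}, {"offset": [-0.2, -0.8, 0.24], "dr": [0, 0, -0.072]}, {"offset": [-0.25, -1, 0.3], "dr": [0, 0, -0.09]}]'

```text
t: 0.57
tcp_pos: [0.4538, -0.0489, 0.1831]
ee_rot: [-0.0, 0.479, 0.878, -0.0]
force: [0.2, -0.2, 1.4]
gripper_width: 1.002
grasp_force: 0.0
```

Request:
servo_tool --motion '[{"offset": [0, 0, 0], "dr": [0, 0, -0.018]}, {"offset": [0, 0, 0], "dr": [0, 0, -0.036]}, {"offset": [0, 0, 0], "dr": [0, 0, -0.054]}, {"offset": [0, 0, 0], "dr": [0, 0, -0.072]}, {"offset": [0, 0, 0], "dr": [0, 0, -0.09]}]'

```text
t: 0.98
tcp_pos: [0.4557, -0.0486, 0.184]
ee_rot: [-0.0, 0.215, 0.977, -0.0]
force: [0.4, -0.4, 0.4]
gripper_width: 0.998
grasp_force: 0.0
```

Request:
servo_tool --motion '[{"offset": [0, 0, 0], "dr": [0, 0, -0.018]}, {"offset": [0, 0, 0], "dr": [0, 0, -0.036]}, {"offset": [0, 0, 0], "dr": [0, 0, -0.054]}, {"offset": [0, 0, 0], "dr": [0, 0, -0.07]}, {"offset": [0, 0, 0], "dr": [0, 0, -0.07]}]'

```text
t: 1.4
tcp_pos: [0.4557, -0.0485, 0.184]
ee_rot: [-0.0, -0.002, 1.0, 0.0]
force: [-0.2, 0.0, -0.3]
gripper_width: 0.999
grasp_force: 0.0
```

```bash
cat >> h.py <<'E'
def st():
    s=robot.observe(); Rm=q2R(s['ee_rot']); M=Rm.as_matrix()
    print('t',round(s['t'],2),'tcp',np.round(s['tcp_pos'],4),'yaw',round(np.degrees(np.arctan2(M[1,0],M[0,0])),2),'zax',M[:,2].round(3),'j',np.round(s['joint_positions'],2),'F',np.round(s['force'],1),'T',np.round(s['torque'],2),'w',round(s['gripper_width'],3),'gf',np.round(s['grasp_force'],1))
    return s
def go(p,yaw=None):
    "offset & dr shares to bring TCP to p, tool x at yaw deg, z down"
    s=st(); Rm=q2R(s['ee_rot']); d=Rm.inv().apply(np.array(p)-s['tcp_pos'])
    out=[np.round(d/.2,3).tolist()]
    if yaw is not None:
        a=np.radians(yaw); T=R.from_matrix(np.array([[np.cos(a),np.sin(a),0],[np.sin(a),-np.cos(a),0],[0,0,-1]]))
        out.append(np.round((Rm.inv()*T).as_rotvec()/(2*np.pi),4).tolist())
    print('GO',out)
E
python3 - <<'E'
from h import *
st(); cap('wrist','w1'); cap('scene','s1')
E
```

```text
t 1.4 tcp [ 0.4557 -0.0485  0.184 ] yaw -179.73 zax [-0.  0. -1.] j [ 0.   -0.01  0.01  1.99  0.    1.17  1.58] F [-0.2  0.  -0.3] T [ 0.01 -0.01 -0.03] w 0.999 gf 0.0
```

View pics/w1.png

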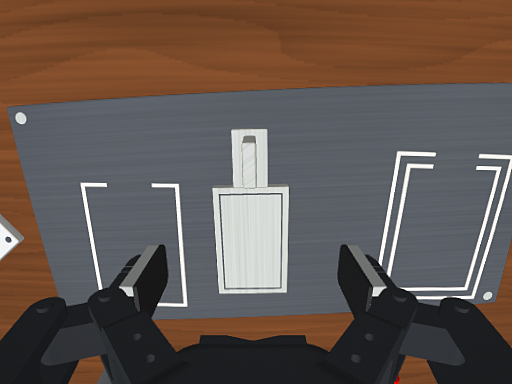

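The wrist view from above the fin shows load at the left (82–186, 184–305), the carrier in the middle (213–288, 186–293) with its fin at (249,165), and press at the right with inner corners (407,165) and (499,167). Now I'll refine poses from this view.

```bash
python3 - <<'E'
from h import *
f='w1'
im=cv2.imread(f'pics/{f}.png'); hsv=cv2.cvtColor(im,cv2.COLOR_BGR2HSV)
m=((hsv[...,2]>150)&(hsv[...,1]<60)).astype(np.uint8)
n,L,s_,ce=cv2.connectedComponentsWithStats(m)
for i in range(1,n):
    if s_[i,4]>80 and s_[i,4]<14000:
        cn=cv2.findContours((L==i).astype(np.uint8),cv2.RETR_EXTERNAL,cv2.CHAIN_APPROX_NONE)[0][0]
        print(ce[i].round(),s_[i,4],cv2.approxPolyDP(cn,2.,True)[:,0].tolist())
p,m=1,-1
w={'w1':[(m,m,212.5,187.5),(m,p,288.5,185.5),(p,p,287,292.5),(p,m,218,293.5)]}
print('car',fit(w,.065,.04,[.53,-.05,0,.022],.022),fit(w,.065,.04,[.53,-.05,0,.022]))
w2={'w1':[(m,m,82,184),(m,p,178,185),(p,p,186,305)]}
print('load',fit(w2,.077,.052,[.54,-.18,0,.01],.01))
w3={'w1':[(m,m,408,166.5),(m,p,499,168)]}
print('press',fit(w3,.077,.052,[.54,.17,0,.01],.01))
w4={'w1':[(m,m,398.5,153.5)]}
# fin top z=.072, grip check
print(onz(load('w1'),[[249,135],[249.5,187]],[.072,.072]).round(4))
print('fin expected px', proj(load('w1'),[[.432-.02,-.05,.072],[.452,-.05,.072]]).round(1))
E
```

```text
[ 20. 118.] 103 [[18, 112], [16, 120], [24, 123], [24, 114]]
[250. 196.] 3837 [[231, 130], [234, 187], [212, 188], [219, 293], [285, 292], [288, 187], [266, 186], [266, 129]]
[397. 193.] 612 [[434, 152], [397, 152], [378, 261], [380, 265], [401, 155], [434, 156]]
[491. 219.] 714 [[511, 155], [479, 154], [479, 157], [509, 158], [510, 161], [472, 294], [449, 296], [474, 296], [508, 181]]
[403. 209.] 579 [[432, 164], [408, 163], [387, 269], [389, 276], [409, 169], [432, 168]]
[469. 239.] 802 [[501, 167], [476, 167], [495, 169], [496, 174], [465, 286], [401, 288], [467, 289]]
[ 92. 226.] 515 [[80, 183], [97, 282], [101, 289], [84, 187], [106, 186], [106, 183]]
[177. 245.] 697 [[152, 183], [155, 187], [175, 188], [183, 292], [182, 303], [157, 305], [186, 306], [178, 184]]
[251. 240.] 5401 [[280, 194], [220, 196], [225, 287], [279, 286]]
[  6. 241.] 339 [[0, 223], [0, 259], [18, 242]]
[377. 290.] 83 [[385, 286], [373, 287], [372, 295], [378, 295]]
[431. 297.] 101 [[416, 297], [440, 299], [447, 296]]
car (array([529.1, -47.9,   1.3,  22. ]), np.float64(1.1), np.float64(0.51)) (array([529.8, -47.9,   1.3,  20.3]), np.float64(0.8), np.float64(0.44))
load (array([ 5.431e+02, -1.803e+02, -5.000e-01,  1.000e+01]), np.float64(0.9), np.float64(0.47))
press (array([ 5.221e+02,  1.702e+02, -3.000e-01,  1.000e+01]), np.float64(0.2), np.float64(0.1))
[[ 0.4061 -0.0501  0.072 ]
 [ 0.45   -0.0497  0.072 ]]
fin expected px [[249.2 142.3]
 [249.1 189.3]]
```

Request:
servo_tool --motion '[{"offset": [0.12, -0.008, 0.1], "dr": [0, 0, -0.003]}, {"offset": [0.12, -0.008, 0.25], "dr": [0, 0, -0.003]}, {"offset": [0.12, -0.008, 0.4], "dr": [0, 0, -0.003]}, {"offset": [0.12, -0.008, 0.5], "dr": [0, 0, -0.003]}, {"offset": [0.12, -0.008, 0.5], "dr": [0, 0, -0.003]}]'

```text
t: 1.92
tcp_pos: [0.429, -0.0501, 0.0806]
ee_rot: [-0.003, -0.008, 1.0, 0.0]
force: [-1.5, 0.8, 0.4]
gripper_width: 1.003
grasp_force: 0.0
```

```bash
python3 - <<'E'
from h import *
go([.4315,-.0502,.05],-178.7)
c=cap('wrist','w2'); im=cv2.imread('pics/w2.png'); hsv=cv2.cvtColor(im,cv2.COLOR_BGR2HSV)
E
```

```text
t 1.92 tcp [ 0.429  -0.0501  0.0806] yaw -179.11 zax [-0.006  0.    -1.   ] j [ 0.    0.06  0.01  2.15 -0.    0.94  1.6 ] F [-1.5  0.8  0.4] T [0.01 0.05 0.02] w 1.003 gf 0.0
GO [[-0.013, -0.001, 0.153], [0.0, -0.001, -0.0011]]
```

Request:
servo_tool --motion '[{"offset": [-0.012, 0, 0.07], "dr": [0, 0, -0.001]}, {"offset": [-0.012, 0, 0.153], "dr": [0, 0, -0.001]}, {"offset": [-0.012, 0, 0.153], "dr": [0, 0, -0.001]}, {"offset": [-0.012, 0, 0.153], "dr": [0, 0, -0.001]}]'

```text
t: 2.3
tcp_pos: [0.4346, -0.0501, 0.0545]
ee_rot: [-0.0, -0.012, 1.0, -0.0]
force: [1.1, 0.5, 0.0]
gripper_width: 0.999
grasp_force: 0.0
```

Request:
servo_tool --motion '[{"offset": [0, 0, 0]}, {"offset": [0, 0, 0]}, {"offset": [0, 0, 0]}, {"offset": [0, 0, 0]}, {"offset": [0, 0, 0]}]' --claw -1 --grip_force 60

```text
schema error: expected keys offset, dr
```

```bash
python3 - <<'E'
from h import *
st()
E
```

```text
t 2.3 tcp [ 0.4346 -0.0501  0.0545] yaw -178.63 zax [-0. -0. -1.] j [ 0.    0.11  0.01  2.17 -0.    0.87  1.61] F [1.1 0.5 0. ] T [ 0.01 -0.03 -0.05] w 0.999 gf 0.0
```

Request:
servo_tool --motion '[{"offset": [0.006, 0, 0.02], "dr": [0, 0, 0]}, {"offset": [0.006, 0, 0.02], "dr": [0, 0, 0]}]'

```text
t: 2.47
tcp_pos: [0.4335, -0.0502, 0.0503]
ee_rot: [0.001, -0.012, 1.0, -0.0]
force: [-0.1, 0.7, 0.6]
gripper_width: 1.001
grasp_force: 0.0
```

Request:
servo_tool --motion '[{"offset": [0, 0, 0], "dr": [0, 0, 0]}, {"offset": [0, 0, 0], "dr": [0, 0, 0]}, {"offset": [0, 0, 0], "dr": [0, 0, 0]}, {"offset": [0, 0, 0], "dr": [0, 0, 0]}, {"offset": [0, 0, 0], "dr": [0, 0, 0]}]' --claw -1 --grip_force 60

```text
t: 2.88
tcp_pos: [0.4332, -0.0501, 0.0496]
ee_rot: [0.0, -0.013, 1.0, 0.0]
force: [-1.2, 0.1, 0.2]
gripper_width: 0.297
grasp_force: 0.0
```

Request:
servo_tool --motion '[{"offset": [0, 0, 0], "dr": [0, 0, 0]}, {"offset": [0, 0, 0], "dr": [0, 0, 0]}, {"offset": [0, 0, 0], "dr": [0, 0, 0]}]'

```text
t: 3.13
tcp_pos: [0.4333, -0.0503, 0.0497]
ee_rot: [0.0, -0.012, 1.0, -0.0]
force: [-0.2, -1.5, 3.6]
gripper_width: 0.13
grasp_force: 59.4
```

```bash
python3 - <<'E'
from h import *
st(); cap('wrist','w3')
E
```

```text
t 3.13 tcp [ 0.4333 -0.0503  0.0497] yaw -178.57 zax [ 0. -0. -1.] j [ 0.    0.11  0.01  2.17 -0.    0.86  1.61] F [-0.2 -1.5  3.6] T [-0.24  0.18 -0.06] w 0.13 gf 59.4
```

View pics/w3.png

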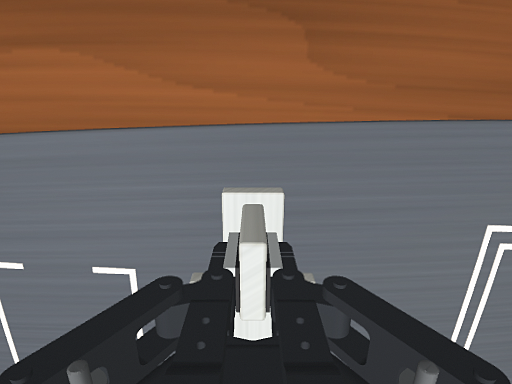

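The fin is held between both pads: (253,260) in the image, opening 0.13, 59 N.

```bash
python3 - <<'E'
from h import *
go([.4473,-.1795,.0495],179.4)
E
```

```text
t 3.18 tcp [ 0.4333 -0.0503  0.0497] yaw -178.57 zax [ 0. -0. -1.] j [ 0.    0.11  0.01  2.17 -0.    0.86  1.61] F [-0.9 -1.1  4.2] T [-0.27  0.16 -0.07] w 0.132 gf 59.4
GO [[-0.054, -0.648, 0.001], [-0.0, 0.0, 0.0056]]
```

Request:
servo_tool --motion '[{"offset": [-0.005, -0.06, 0], "dr": [0, 0, 0.0006]}, {"offset": [-0.01, -0.13, 0], "dr": [0, 0, 0.0012]}, {"offset": [-0.016, -0.2, 0], "dr": [0, 0, 0.0018]}, {"offset": [-0.022, -0.27, 0], "dr": [0, 0, 0.0024]}, {"offset": [-0.028, -0.34, 0], "dr": [0, 0, 0.003]}]'

```text
t: 3.6
tcp_pos: [0.4409, -0.1173, 0.0497]
ee_rot: [0.0, -0.004, 1.0, 0.001]
force: [0.0, 4.9, 4.2]
gripper_width: 0.132
grasp_force: 59.6
```

Request:
servo_tool --motion '[{"offset": [-0.006, -0.07, 0], "dr": [0, 0, 0.0006]}, {"offset": [-0.012, -0.14, 0], "dr": [0, 0, 0.0012]}, {"offset": [-0.018, -0.21, 0], "dr": [0, 0, 0.0018]}, {"offset": [-0.023, -0.27, 0], "dr": [0, 0, 0.0024]}, {"offset": [-0.026, -0.308, 0], "dr": [0, 0, 0.0026]}]'

```text
t: 4.02
tcp_pos: [0.4464, -0.1798, 0.0497]
ee_rot: [0.0, 0.005, 1.0, 0.0]
force: [0.4, 6.0, 7.8]
gripper_width: 0.132
grasp_force: 60.0
```

Request:
servo_tool --motion '[{"offset": [0, 0, 0], "dr": [0, 0, 0]}, {"offset": [0, 0, 0], "dr": [0, 0, 0]}]'

```text
t: 4.18
tcp_pos: [0.4463, -0.1807, 0.0497]
ee_rot: [0.0, 0.006, 1.0, -0.001]
force: [0.8, -4.8, 3.0]
gripper_width: 0.134
grasp_force: 59.5
```

```bash
python3 - <<'E'
from h import *
go([.4473,-.1795,.0495],179.4)
for n in ('scene','side'):
    f=n+'4'; cap(n,f)
    im=cv2.imread(f'pics/{f}.png'); hsv=cv2.cvtColor(im,cv2.COLOR_BGR2HSV)
    m=((hsv[...,2]>150)&(hsv[...,1]<60)).astype(np.uint8)
    k,L,s_,ce=cv2.connectedComponentsWithStats(m)
    for i in range(1,k):
        x,y=ce[i]
        if 80<s_[i,4]<3000 and ((n=='scene' and 150<x<240 and 130<y<240) or (n=='side' and 230<x<340 and 125<y<200)):
            cn=cv2.findContours((L==i).astype(np.uint8),cv2.RETR_EXTERNAL,cv2.CHAIN_APPROX_NONE)[0][0]
            print(n,ce[i].round(),s_[i,4],cv2.approxPolyDP(cn,1.5,True)[:,0].tolist())
o=np.zeros((600,800,3),np.uint8)
def crop(f,x,y,w,h,s): return cv2.resize(cv2.imread(f'pics/{f}.png')[y:y+h,x:x+w],(w*s,h*s),interpolation=cv2.INTER_CUBIC)
o[:,:400]=crop('scene4',150,130,100,150,4); o[:360,400:]=crop('side4',245,120,100,90,4)
cv2.imwrite('pics/m4.png',o)
E
```

```text
t 4.18 tcp [ 0.4463 -0.1807  0.0497] yaw 179.34 zax [ 0.001 -0.001 -1.   ] j [ 0.18  0.19  0.13  2.08 -0.03  0.87  1.88] F [ 0.8 -4.8  3. ] T [-0.84 -0.09 -0.21] w 0.134 gf 59.5
GO [[-0.005, 0.006, 0.001], [-0.0002, 0.0002, -0.0002]]
scene [192. 196.] 1718 [[189, 164], [186, 166], [187, 172], [184, 174], [181, 168], [177, 167], [180, 179], [176, 178], [167, 181], [181, 229], [220, 216], [205, 171], [195, 172], [193, 175]]
side [287. 152.] 1397 [[256, 162], [308, 167], [307, 160], [305, 165], [260, 161], [261, 141], [263, 139], [262, 159], [302, 163], [304, 158], [321, 160], [322, 150], [319, 148], [317, 153], [313, 153], [312, 140], [310, 140], [309, 146], [304, 141], [260, 138]]
```

View pics/m4.png

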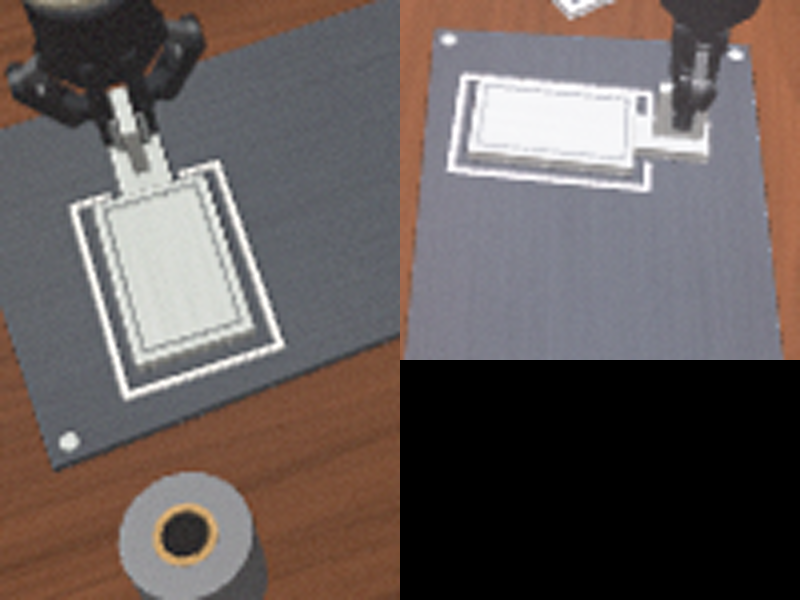

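The carrier sits inside the single line in both views, with the inner gaps visible on all sides. I'll release it, rise, and verify from above.

Request:
servo_tool --motion '[{"offset": [0, 0, 0], "dr": [0, 0, 0]}, {"offset": [0, 0, 0], "dr": [0, 0, 0]}, {"offset": [0, 0, 0], "dr": [0, 0, 0]}, {"offset": [0, 0, 0], "dr": [0, 0, 0]}, {"offset": [0, 0, 0], "dr": [0, 0, 0]}]' --claw 1

```text
t: 4.7
tcp_pos: [0.4458, -0.1791, 0.0493]
ee_rot: [-0.0, 0.005, 1.0, 0.0]
force: [-0.1, -0.1, -1.3]
gripper_width: 0.83
grasp_force: 0.0
```

Request:
servo_tool --motion '[{"offset": [0, 0, -0.1], "dr": [0, 0, 0]}, {"offset": [0, 0, -0.25], "dr": [0, 0, 0]}, {"offset": [0, 0, -0.4], "dr": [0, 0, 0]}, {"offset": [0, 0, -0.6], "dr": [0, 0, 0]}, {"offset": [0, 0, -0.7], "dr": [0, 0, 0]}]'

```text
t: 5.12
tcp_pos: [0.4471, -0.1798, 0.1936]
ee_rot: [0.002, 0.005, 1.0, -0.0]
force: [0.8, -0.2, 0.8]
gripper_width: 0.998
grasp_force: 0.0
```

Request:
servo_tool --motion '[{"offset": [0, 0, 0], "dr": [0, 0, 0]}, {"offset": [0, 0, 0], "dr": [0, 0, 0]}]'

```text
t: 5.28
tcp_pos: [0.4467, -0.1796, 0.1906]
ee_rot: [0.001, 0.005, 1.0, -0.0]
force: [0.2, 0.3, -0.3]
gripper_width: 0.999
grasp_force: 0.0
```

```bash
cat >> h.py <<'E'
def blobs(f,box,eps=2.,th=150,sat=60):
    im=cv2.imread(f'pics/{f}.png'); hsv=cv2.cvtColor(im,cv2.COLOR_BGR2HSV)
    m=((hsv[...,2]>th)&(hsv[...,1]<sat)).astype(np.uint8)
    k,L,s_,ce=cv2.connectedComponentsWithStats(m)
    for i in range(1,k):
        x,y=ce[i]
        if 80<s_[i,4]<20000 and box[0]<x<box[2] and box[1]<y<box[3]:
            cn=cv2.findContours((L==i).astype(np.uint8),cv2.RETR_EXTERNAL,cv2.CHAIN_APPROX_NONE)[0][0]
            print(f,ce[i].round(),s_[i,4],cv2.approxPolyDP(cn,eps,True)[:,0].tolist())
E
python3 - <<'E'
from h import *
st(); cap('wrist','w5'); blobs('w5',(120,60,400,330))
E
```

```text
t 5.28 tcp [ 0.4467 -0.1796  0.1906] yaw 179.43 zax [ 0.002 -0.001 -1.   ] j [ 0.16  0.02  0.13  1.94 -0.    1.18  1.85] F [ 0.2  0.3 -0.3] T [ 0.01 -0.02  0.  ] w 0.999 gf 0.0
w5 [146. 126.] 108 [[146, 120], [140, 125], [146, 132], [151, 129], [151, 124]]
w5 [252. 212.] 3368 [[236, 150], [236, 203], [216, 204], [219, 303], [282, 304], [288, 205], [268, 204], [269, 151]]
w5 [252. 253.] 1331 [[299, 189], [273, 190], [274, 193], [296, 193], [289, 306], [211, 305], [205, 193], [227, 190], [202, 190], [209, 308], [293, 308]]
w5 [251. 254.] 4843 [[223, 212], [225, 298], [276, 299], [281, 212]]
w5 [377. 290.] 83 [[385, 286], [373, 287], [372, 295], [378, 295]]
```

View pics/w5.png

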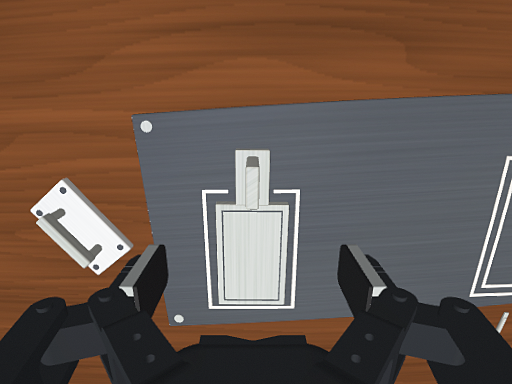

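Carrier quad (216,204)–(288,205)–(282,304)–(219,303) lies inside the outline (202,190)–(299,189)–(293,308)–(209,308).

```bash
python3 - <<'E'
from h import *
p,m=1,-1
print('car',fit({'w5':[(m,m,215.5,204.5),(m,p,288,204.5),(p,p,282.5,304.5),(p,m,218.5,304)]},.065,.04,[.54,-.18,0,.022],.022))
print('carframe',fit({'w5':[(m,m,221.7,210.8),(m,p,282.3,210.8),(p,p,277.8,299.8),(p,m,224,299.3)]},.058,.033,[.54,-.18,0,.022],.022))
print('load',fit({'w5':[(m,m,202,189.5),(m,p,299.5,188.5),(p,p,293.5,308.5),(p,m,208.5,308.5)]},.077,.052,[.54,-.18,0,.01],.01))
c=load('w5')
# die_up top corners
print(onz(c,[[66,179],[131,246],[97,274],[31,211]],.012).round(4))
E
```

```text
car (array([ 542.4, -180.9,   -1.1,   22. ]), np.float64(1.3), np.float64(0.78))
carframe (array([ 542.5, -180.5,   -1.2,   22. ]), np.float64(0.7), np.float64(0.45))
load (array([ 5.420e+02, -1.812e+02, -4.000e-01,  1.000e+01]), np.float64(2.6), np.float64(1.68))
[[ 0.4497 -0.3842  0.012 ]
 [ 0.5319 -0.3219  0.012 ]
 [ 0.5704 -0.3703  0.012 ]
 [ 0.4872 -0.4348  0.012 ]]
```

Request:
servo_tool --motion '[{"offset": [0, 0.12, 0], "dr": [0, 0, 0]}, {"offset": [0, 0.3, 0], "dr": [0, 0, 0]}, {"offset": [0, 0.5, 0], "dr": [0, 0, 0]}, {"offset": [0, 0.7, 0], "dr": [0, 0, 0]}, {"offset": [-0.02, 0.9, 0], "dr": [0, 0, 0]}]'

```text
t: 5.75
tcp_pos: [0.4501, 0.002, 0.1879]
ee_rot: [-0.001, 0.005, 1.0, -0.0]
force: [0.7, -0.9, -0.5]
gripper_width: 0.998
grasp_force: 0.0
```

Request:
servo_tool --motion '[{"offset": [0, 0.2, 0], "dr": [0, 0, 0]}, {"offset": [0, 0.4, 0], "dr": [0, 0, 0]}, {"offset": [0, 0.6, 0], "dr": [0, 0, 0]}, {"offset": [0, 0.8, 0], "dr": [0, 0, 0]}, {"offset": [-0.03, 1.0, 0], "dr": [0, 0, 0]}]'

```text
t: 6.17
tcp_pos: [0.4579, 0.2021, 0.1879]
ee_rot: [-0.001, 0.005, 1.0, -0.0]
force: [2.3, 0.2, 0.9]
gripper_width: 1.003
grasp_force: 0.0
```

Request:
servo_tool --motion '[{"offset": [0, 0.2, 0], "dr": [0, 0, 0.019]}, {"offset": [0, 0.4, 0], "dr": [0, 0, 0.038]}, {"offset": [0, 0.6, 0], "dr": [0, 0, 0.057]}, {"offset": [0, 0.8, 0], "dr": [0, 0, 0.076]}, {"offset": [0, 0.89, 0], "dr": [0, 0, 0.094]}]'

```text
t: 6.58
tcp_pos: [0.4597, 0.3818, 0.1873]
ee_rot: [-0.001, 0.293, 0.956, -0.001]
force: [-0.7, -0.0, 0.4]
gripper_width: 0.997
grasp_force: 0.0
```

Request:
servo_tool --motion '[{"offset": [0, 0, 0], "dr": [0, 0, 0]}, {"offset": [0, 0, 0], "dr": [0, 0, 0]}, {"offset": [0, 0, 0], "dr": [0, 0, 0]}]'

```text
t: 6.83
tcp_pos: [0.4613, 0.3773, 0.1878]
ee_rot: [-0.001, 0.291, 0.957, -0.001]
force: [0.2, -0.8, -0.5]
gripper_width: 1.001
grasp_force: 0.0
```

```bash
python3 - <<'E'
from h import *
st(); cap('wrist','w6'); blobs('w6',(120,60,400,330))
E
```

```text
t 6.83 tcp [0.4613 0.3773 0.1878] yaw 146.22 zax [-0.002 -0.002 -1.   ] j [-0.49  0.28 -0.33  1.66  0.09  1.22  0.15] F [ 0.2 -0.8 -0.5] T [-0.01 -0.05 -0.  ] w 1.001 gf 0.0
w6 [251. 164.] 3793 [[221, 116], [224, 217], [277, 217], [280, 116]]
w6 [132. 232.] 255 [[155, 244], [136, 220], [109, 237], [112, 240], [135, 224], [148, 240]]
w6 [131. 242.] 162 [[145, 249], [135, 234], [116, 245], [119, 248], [134, 239]]
w6 [198. 298.] 399 [[166, 258], [167, 263], [222, 328], [213, 334], [225, 331], [221, 322]]
w6 [190. 315.] 419 [[168, 275], [169, 281], [208, 326], [172, 346], [176, 347], [213, 327]]
w6 [127. 290.] 94 [[119, 286], [127, 295], [133, 295], [131, 287]]
w6 [377. 290.] 86 [[385, 286], [373, 287], [372, 295], [378, 295]]
```

View pics/w6.png

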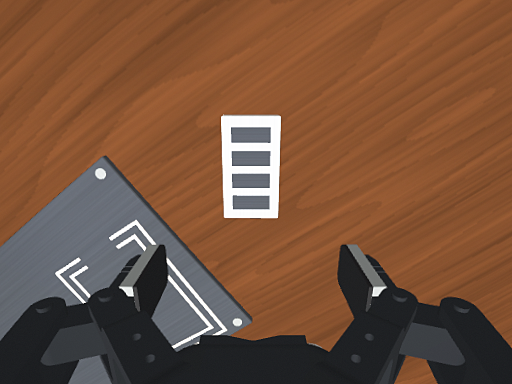

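```bash
python3 - <<'E'
from h import *
p,m=1,-1
w={'w6':[(m,m,220.7,115.7),(m,p,280.5,115.7),(p,p,277.7,217.5),(p,m,223.5,217.5)]}
print(fit(w,.055,.03,[.455,.378,-.6,.018],.018),fit(w,.055,.03,[.455,.378,-.6,.018]))
w.update({'scene0':[(m,m,353,102.7),(m,p,371.8,106.3),(p,p,369.8,132.3),(p,m,348.9,130.6)],'side0':[(m,m,335,342.2),(m,p,320.7,363.2),(p,p,281,331),(p,m,296,311)]})
try: print(fit(w,.055,.03,[.455,.378,-.6,.018]))
except Exception as e: print(e)
E
```

```text
(array([453.3, 380.3, -33.9,  18. ]), np.float64(1.1), np.float64(0.71)) (array([454. , 379.7, -33.9,  12.8]), np.float64(0.1), np.float64(0.06))
(array([453.9, 379.8, -33.8,  14.1]), np.float64(1.8), np.float64(0.64))
```

```bash
python3 - <<'E'
from h import *
print(robot.tips_ahead)
go([.4539,.3798,.060],146.1)
E
```

```text
0.011
t 6.88 tcp [0.4617 0.3768 0.1883] yaw 146.15 zax [-0.001 -0.002 -1.   ] j [-0.49  0.28 -0.33  1.66  0.09  1.22  0.15] F [ 0.  -1.  -0.4] T [-0.04 -0.04  0.08] w 1.0 gf 0.0
GO [[0.04, -0.008, 0.641], [-0.0004, -0.0, 0.0001]]
```

Request:
servo_tool --motion '[{"offset": [0.04, -0.008, 0.12], "dr": [0, 0, 0]}, {"offset": [0.04, -0.008, 0.28], "dr": [0, 0, 0]}, {"offset": [0.04, -0.008, 0.46], "dr": [0, 0, 0]}, {"offset": [0.04, -0.008, 0.6], "dr": [0, 0, 0]}, {"offset": [0.04, -0.008, 0.64], "dr": [0, 0, 0]}]' --claw 0.85

```text
t: 7.3
tcp_pos: [0.4525, 0.3776, 0.0568]
ee_rot: [-0.002, 0.292, 0.956, -0.003]
force: [-1.2, -1.3, 0.4]
gripper_width: 0.927
grasp_force: 0.0
```

Request:
servo_tool --motion '[{"offset": [0, 0, 0], "dr": [0, 0, 0]}, {"offset": [0, 0, 0], "dr": [0, 0, 0]}]'

```text
t: 7.47
tcp_pos: [0.4548, 0.3811, 0.0625]
ee_rot: [0.0, 0.292, 0.957, 0.0]
force: [1.3, 0.4, 1.4]
gripper_width: 0.926
grasp_force: 0.0
```

```bash
python3 - <<'E'
from h import *
go([.4539,.3798,.0145],146.1)
E
```

```text
t 7.47 tcp [0.4548 0.3811 0.0625] yaw 146.09 zax [ 0.  0. -1.] j [-0.51  0.4  -0.32  1.78  0.15  0.98  0.09] F [1.3 0.4 1.4] T [ 0.02 -0.03 -0.01] w 0.926 gf 0.0
GO [[0.0, -0.008, 0.24], [0.0001, 0.0, -0.0]]
```

Request:
servo_tool --motion '[{"offset": [0, -0.007, 0.06], "dr": [0, 0, 0]}, {"offset": [0, -0.007, 0.12], "dr": [0, 0, 0]}, {"offset": [0, -0.007, 0.18], "dr": [0, 0, 0]}, {"offset": [0, -0.007, 0.22], "dr": [0, 0, 0]}, {"offset": [0, -0.007, 0.23], "dr": [0, 0, 0]}]'

```text
t: 7.88
tcp_pos: [0.4524, 0.3795, 0.0135]
ee_rot: [-0.001, 0.291, 0.957, -0.001]
force: [0.3, -0.2, 0.3]
gripper_width: 0.927
grasp_force: 0.0
```

Request:
servo_tool --motion '[{"offset": [0, 0, 0], "dr": [0, 0, 0]}, {"offset": [0, 0, 0], "dr": [0, 0, 0]}, {"offset": [0, 0, 0], "dr": [0, 0, 0]}, {"offset": [0, 0, 0], "dr": [0, 0, 0]}, {"offset": [0, 0, 0], "dr": [0, 0, 0]}]' --claw -1 --grip_force 60

```text
t: 8.3
tcp_pos: [0.4535, 0.3806, 0.0159]
ee_rot: [0.0, 0.291, 0.957, 0.0]
force: [-0.4, 0.2, 0.6]
gripper_width: 0.681
grasp_force: 64.9
```

```bash
python3 - <<'E'
from h import *
st()
E
```

```text
t 8.3 tcp [0.4535 0.3806 0.0159] yaw 146.13 zax [ 0.  0. -1.] j [-0.52  0.45 -0.31  1.82  0.17  0.9   0.07] F [-0.4  0.2  0.6] T [0.01 0.07 0.01] w 0.681 gf 64.9
```

Request:
servo_tool --motion '[{"offset": [0, 0, -0.08], "dr": [0, 0, 0]}, {"offset": [0, 0, -0.22], "dr": [0, 0, 0]}, {"offset": [0, 0, -0.38], "dr": [0, 0, 0]}, {"offset": [0, 0, -0.55], "dr": [0, 0, 0]}, {"offset": [0, 0, -0.7], "dr": [0, 0, 0]}]'

```text
t: 8.72
tcp_pos: [0.4531, 0.3803, 0.1574]
ee_rot: [0.0, 0.291, 0.957, 0.0]
force: [0.6, 0.7, -2.1]
gripper_width: 0.681
grasp_force: 65.3
```

Request:
servo_tool --motion '[{"offset": [-0.08, -0.1, 0], "dr": [0, 0, -0.018]}, {"offset": [-0.2, -0.23, 0], "dr": [0, 0, -0.036]}, {"offset": [-0.34, -0.38, 0], "dr": [0, 0, -0.054]}, {"offset": [-0.48, -0.53, 0], "dr": [0, 0, -0.072]}, {"offset": [-0.65, -0.7, 0], "dr": [0, 0, -0.0914]}]'

```text
t: 9.13
tcp_pos: [0.4804, 0.2038, 0.1555]
ee_rot: [0.0, 0.016, 1.0, -0.0]
force: [1.0, 0.1, -2.6]
gripper_width: 0.682
grasp_force: 65.3
```

Request:
servo_tool --motion '[{"offset": [-0.03, -0.18, 0], "dr": [0, 0, 0]}, {"offset": [-0.06, -0.37, 0], "dr": [0, 0, 0]}, {"offset": [-0.09, -0.56, 0], "dr": [0, 0, 0]}, {"offset": [-0.12, -0.75, 0], "dr": [0, 0, 0]}, {"offset": [-0.145, -0.93, 0], "dr": [0, 0, 0]}]'

```text
t: 9.55
tcp_pos: [0.5026, 0.0168, 0.1557]
ee_rot: [0.0, 0.018, 1.0, -0.0]
force: [1.8, -0.6, -2.5]
gripper_width: 0.68
grasp_force: 65.3
```

Request:
servo_tool --motion '[{"offset": [-0.03, -0.19, 0], "dr": [0, 0, 0]}, {"offset": [-0.06, -0.38, 0], "dr": [0, 0, 0]}, {"offset": [-0.09, -0.58, 0], "dr": [0, 0, 0]}, {"offset": [-0.12, -0.77, 0], "dr": [0, 0, 0]}, {"offset": [-0.14, -0.9, 0], "dr": [0, 0, 0]}]'

```text
t: 9.97
tcp_pos: [0.5237, -0.1662, 0.1556]
ee_rot: [0.0, 0.02, 1.0, -0.001]
force: [1.1, 0.5, -1.3]
gripper_width: 0.682
grasp_force: 65.3
```

Request:
servo_tool --motion '[{"offset": [0, 0, 0], "dr": [0, 0, 0]}, {"offset": [0, 0, 0], "dr": [0, 0, 0]}, {"offset": [0, 0, 0], "dr": [0, 0, 0]}]'

```text
t: 10.22
tcp_pos: [0.5241, -0.161, 0.1553]
ee_rot: [-0.0, 0.018, 1.0, 0.0]
force: [0.7, 1.1, -1.8]
gripper_width: 0.68
grasp_force: 65.3
```

```bash
python3 - <<'E'
from h import *
go([.5417,-.1806,.075],179.0)
cap('wrist','w7'); blobs('w7',(100,40,420,383))
E
```

```text
t 10.22 tcp [ 0.5241 -0.161   0.1553] yaw 177.93 zax [-0.001  0.001 -1.   ] j [ 0.23  0.19 -0.01  1.82  0.    1.12  1.75] F [ 0.7  1.1 -1.8] T [0.07 0.02 0.05] w 0.68 gf 65.3
GO [[-0.092, -0.095, 0.401], [0.0001, -0.0001, -0.003]]
w7 [247. 207.] 15988 [[206, 67], [209, 137], [185, 138], [199, 334], [216, 334], [215, 310], [290, 310], [289, 334], [306, 335], [318, 156], [189, 155], [193, 144], [265, 143], [266, 148], [273, 148], [273, 137], [248, 136], [246, 67]]
w7 [276. 128.] 290 [[255, 120], [255, 124], [281, 123], [282, 148], [286, 148], [286, 119]]
w7 [178. 167.] 676 [[199, 122], [168, 124], [181, 236], [184, 236], [173, 128], [199, 126]]
w7 [232. 147.] 162 [[264, 146], [194, 149]]
w7 [252. 336.] 155 [[228, 335], [247, 339], [277, 335]]
```

Request:
servo_tool --motion '[{"offset": [-0.03, -0.03, 0.1], "dr": [0, 0, -0.001]}, {"offset": [-0.06, -0.06, 0.2], "dr": [0, 0, -0.002]}, {"offset": [-0.09, -0.095, 0.3], "dr": [0, 0, -0.003]}, {"offset": [-0.09, -0.095, 0.38], "dr": [0, 0, -0.003]}, {"offset": [-0.09, -0.095, 0.4], "dr": [0, 0, -0.003]}]'

```text
t: 10.68
tcp_pos: [0.5402, -0.1797, 0.0727]
ee_rot: [-0.002, 0.008, 1.0, 0.001]
force: [-1.5, 0.5, -2.7]
gripper_width: 0.681
grasp_force: 65.2
```

Request:
servo_tool --motion '[{"offset": [0, 0, 0], "dr": [0, 0, 0]}, {"offset": [0, 0, 0], "dr": [0, 0, 0]}, {"offset": [0, 0, 0], "dr": [0, 0, 0]}]'

```text
t: 10.93
tcp_pos: [0.5424, -0.181, 0.0769]
ee_rot: [0.001, 0.008, 1.0, -0.0]
force: [0.3, -0.1, -2.5]
gripper_width: 0.681
grasp_force: 65.3
```

```bash
python3 - <<'E'
from h import *
go([.5417,-.1806,.041],179.0)
cap('wrist','w8'); cap('scene','s8'); cap('side','d8')
def crop(f,x,y,w,h,s): return cv2.resize(cv2.imread(f'pics/{f}.png')[y:y+h,x:x+w],(w*s,h*s),interpolation=cv2.INTER_CUBIC)
o=np.zeros((600,800,3),np.uint8)
o[:300,:400]=crop('s8',150,145,100,75,4); o[:300,400:]=crop('d8',240,110,100,75,4)
o[300:,:]=crop('w8',126,60,267,100,3)[:300,:800]
cv2.imwrite('pics/m8.png',o)
E
```

```text
t 10.93 tcp [ 0.5424 -0.181   0.0769] yaw 179.05 zax [ 0.002 -0.    -1.   ] j [ 0.25  0.32 -0.    1.84  0.    0.98  1.8 ] F [ 0.3 -0.1 -2.5] T [-0.01 -0.04  0.02] w 0.681 gf 65.3
GO [[0.004, 0.002, 0.179], [-0.0, 0.0003, 0.0001]]
```

View pics/m8.png

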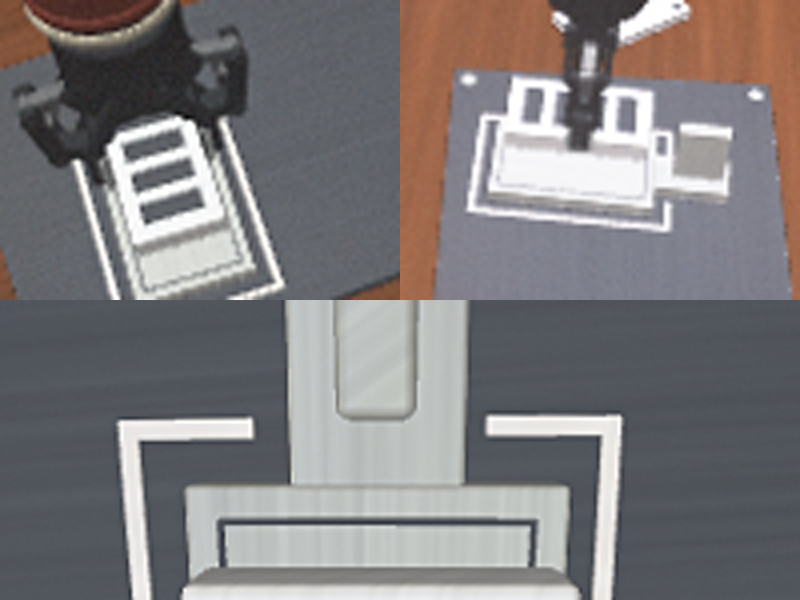

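```bash
python3 - <<'E'
from h import *
c=load('w8')
print('car rear',onz(c,[[188,122.7],[315.7,122.3]],.022).round(4)); print('frame',onz(c,[[199.3,134.3],[305,134]],.022).round(4))
print('die top rear',onz(c,[[186.7,156],[319.3,156]],.079).round(4))
print('expected die top rear px',proj(c,[[.5432-.055,-.211,.079],[.5432-.055,-.151,.079],[.5432-.055,-.211,.061],[.5432-.055,-.151,.061]]).round(1))
blobs('w8',(100,40,420,383),1.5)
E
```

```text
car rear [[ 0.478  -0.218   0.022 ]
 [ 0.4791 -0.1397  0.022 ]]
frame [[ 0.4852 -0.2115  0.022 ]
 [ 0.4861 -0.1461  0.022 ]]
die top rear [[ 0.4881 -0.2075  0.079 ]
 [ 0.4891 -0.1494  0.079 ]]
expected die top rear px [[178.7 156.3]
 [315.7 153.9]
 [187.3 149.5]
 [308.3 147.4]]
w8 [251.  78.] 8094 [[241, 1], [237, 5], [237, 54], [236, 17], [221, 17], [223, 121], [189, 122], [189, 152], [198, 148], [198, 132], [222, 131], [304, 132], [305, 148], [313, 150], [314, 122], [279, 121], [281, 17], [266, 17], [265, 96], [260, 100], [242, 100], [239, 98], [261, 97], [263, 93], [263, 2]]
w8 [177. 153.] 1123 [[209, 99], [165, 101], [178, 241], [182, 236], [171, 107], [209, 105]]
w8 [321. 152.] 1138 [[289, 98], [288, 104], [326, 105], [319, 236], [324, 236], [332, 98]]
w8 [251. 141.] 1415 [[201, 135], [202, 148], [301, 148], [302, 142], [301, 135]]
w8 [252. 233.] 12559 [[188, 155], [187, 173], [196, 275], [196, 301], [189, 302], [188, 305], [197, 306], [200, 336], [201, 334], [216, 334], [215, 310], [290, 310], [289, 334], [306, 335], [308, 305], [317, 304], [314, 296], [313, 301], [308, 300], [318, 156]]
w8 [252. 336.] 155 [[228, 335], [247, 339], [277, 335]]
```

Die and carrier agree laterally (die centre y −178.5 vs carrier −178.9 in the same view), in yaw (−1.0° vs −0.8°) and in x (543.6 vs 543.6). Lowering now.

Request:
servo_tool --motion '[{"offset": [0, 0, 0.04], "dr": [0, 0, 0]}, {"offset": [0, 0, 0.08], "dr": [0, 0, 0]}, {"offset": [0, 0, 0.12], "dr": [0, 0, 0]}, {"offset": [0, 0, 0.15], "dr": [0, 0, 0]}, {"offset": [0, 0, 0.17], "dr": [0, 0, 0]}]'

```text
t: 11.5
tcp_pos: [0.5408, -0.1814, 0.04]
ee_rot: [-0.001, 0.009, 1.0, 0.0]
force: [-0.3, -0.9, -2.9]
gripper_width: 0.682
grasp_force: 65.3
```

Request:
servo_tool --motion '[{"offset": [0, 0, 0], "dr": [0, 0, 0]}, {"offset": [0, 0, 0.005], "dr": [0, 0, 0]}, {"offset": [0, 0, 0.01], "dr": [0, 0, 0]}]'

```text
t: 11.75
tcp_pos: [0.5418, -0.1816, 0.0397]
ee_rot: [0.0, 0.009, 1.0, -0.0]
force: [-0.0, 0.8, -3.0]
gripper_width: 0.678
grasp_force: 65.3
```

```bash
python3 - <<'E'
from h import *
st()
E
```

```text
t 11.75 tcp [ 0.5418 -0.1816  0.0397] yaw 178.99 zax [ 0. -0. -1.] j [ 0.25  0.37 -0.    1.87  0.    0.91  1.8 ] F [-0.   0.8 -3. ] T [-0.01  0.03 -0.02] w 0.678 gf 65.3
```

Request:
servo_tool --motion '[{"offset": [-0.003, 0.003, 0.003], "dr": [0, 0, 0]}, {"offset": [-0.003, 0.003, 0.006], "dr": [0, 0, 0]}, {"offset": [-0.003, 0.003, 0.008], "dr": [0, 0, 0]}]'

```text
t: 12.0
tcp_pos: [0.5424, -0.1809, 0.0381]
ee_rot: [0.0, 0.009, 1.0, -0.0]
force: [-0.1, 1.0, -2.5]
gripper_width: 0.681
grasp_force: 65.3
```

Request:
servo_tool --motion '[{"offset": [0, 0, 0.002], "dr": [0, 0, 0]}, {"offset": [0, 0, 0.004], "dr": [0, 0, 0]}]'

```text
t: 12.17
tcp_pos: [0.5423, -0.1809, 0.0378]
ee_rot: [0.0, 0.009, 1.0, -0.0]
force: [-4.5, 1.6, 10.6]
gripper_width: 0.68
grasp_force: 66.6
```

Contact at the expected height (underside at 22 mm, force jump to about +13 N). Release, rise, look.

Request:
servo_tool --motion '[{"offset": [0, 0, -0.001], "dr": [0, 0, 0]}, {"offset": [0, 0, -0.001], "dr": [0, 0, 0]}, {"offset": [0, 0, -0.001], "dr": [0, 0, 0]}, {"offset": [0, 0, -0.001], "dr": [0, 0, 0]}]' --claw 0.9

```text
t: 12.5
tcp_pos: [0.5423, -0.181, 0.0374]
ee_rot: [0.0, 0.009, 1.0, -0.0]
force: [-0.5, -0.0, -0.8]
gripper_width: 0.951
grasp_force: 0.0
```

Request:
servo_tool --motion '[{"offset": [0, 0, -0.1], "dr": [0, 0, 0]}, {"offset": [0, 0, -0.25], "dr": [0, 0, 0]}, {"offset": [0, 0, -0.45], "dr": [0, 0, 0]}, {"offset": [0, 0, -0.6], "dr": [0, 0, 0]}, {"offset": [0.2, 0, -0.7], "dr": [0, 0, 0]}]'

```text
t: 12.92
tcp_pos: [0.5103, -0.1796, 0.1797]
ee_rot: [0.004, 0.007, 1.0, -0.001]
force: [-0.2, 0.8, 1.1]
gripper_width: 0.948
grasp_force: 0.0
```

Request:
servo_tool --motion '[{"offset": [0.1, 0, 0], "dr": [0, 0, 0]}, {"offset": [0.2, 0, 0], "dr": [0, 0, 0]}, {"offset": [0.2, 0, 0], "dr": [0, 0, 0]}, {"offset": [0.2, 0, 0], "dr": [0, 0, 0]}]'

```text
t: 13.25
tcp_pos: [0.4646, -0.1797, 0.1764]
ee_rot: [0.0, 0.009, 1.0, -0.0]
force: [0.7, 0.1, 0.1]
gripper_width: 0.949
grasp_force: 0.0
```

```bash
python3 - <<'E'
from h import *
st(); cap('wrist','w9'); blobs('w9',(100,40,420,330),1.5)
cv2.imwrite('pics/m9.png',cv2.resize(cv2.imread('pics/w9.png')[100:340,170:350],None,fx=2.5,fy=2.5,interpolation=cv2.INTER_CUBIC))
E
```

```text
t 13.25 tcp [ 0.4646 -0.1797  0.1764] yaw 178.95 zax [ 0.001 -0.    -1.   ] j [ 0.27  0.07  0.01  1.91 -0.    1.15  1.83] F [0.7 0.1 0.1] T [ 0.03 -0.03 -0.02] w 0.949 gf 0.0
w9 [139. 110.] 124 [[136, 104], [133, 107], [133, 112], [141, 116], [144, 108], [142, 105]]
w9 [252. 226.] 8845 [[234, 134], [235, 192], [213, 193], [218, 299], [225, 299], [226, 301], [210, 301], [202, 189], [203, 181], [226, 181], [226, 178], [199, 178], [207, 304], [297, 303], [302, 177], [275, 177], [275, 180], [299, 181], [294, 300], [281, 301], [281, 299], [286, 299], [291, 194], [269, 192], [270, 135]]
w9 [135. 288.] 86 [[127, 284], [135, 293], [140, 293], [138, 284]]
w9 [370. 288.] 87 [[365, 293], [370, 293], [378, 284], [366, 284]]
```

View pics/m9.png

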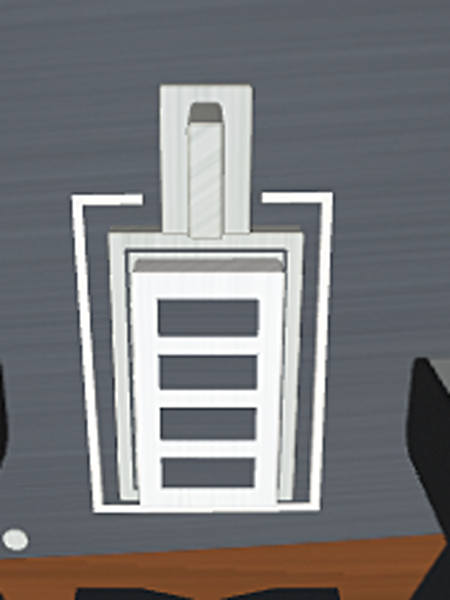

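The plain block sits inside the frame line with about 3 mm all round. In the crop its rear edge is at row 262 and the frame line at row 250, with the sides symmetric. Now die_up. I have used up my picture views, so from here I work from numeric measurements only.

Request:
servo_tool --motion '[{"offset": [-0.03, -0.16, 0], "dr": [0, 0, 0.0196]}, {"offset": [-0.08, -0.36, 0], "dr": [0, 0, 0.0392]}, {"offset": [-0.14, -0.56, 0], "dr": [0, 0, 0.0588]}, {"offset": [-0.2, -0.76, 0], "dr": [0, 0, 0.0784]}, {"offset": [-0.257, -0.96, 0], "dr": [0, 0, 0.098]}]' --claw 1

```text
t: 13.72
tcp_pos: [0.5144, -0.3741, 0.1755]
ee_rot: [0.0, 0.314, 0.95, -0.0]
force: [1.1, -0.1, 0.1]
gripper_width: 0.999
grasp_force: 0.0
```

Request:
servo_tool --motion '[{"offset": [0, 0, 0], "dr": [0, 0, 0.0198]}, {"offset": [0, 0, 0], "dr": [0, 0, 0.0396]}, {"offset": [0, 0, 0], "dr": [0, 0, 0.0594]}, {"offset": [0, 0, 0], "dr": [0, 0, 0.0792]}, {"offset": [0, 0, 0], "dr": [0, 0, 0.099]}]'

```text
t: 14.13
tcp_pos: [0.5139, -0.3723, 0.1751]
ee_rot: [-0.0, 0.589, 0.808, -0.0]
force: [-0.8, -0.2, 0.2]
gripper_width: 1.001
grasp_force: 0.0
```

Request:
servo_tool --motion '[{"offset": [0, 0, 0], "dr": [0, 0, 0.0198]}, {"offset": [0, 0, 0], "dr": [0, 0, 0.0396]}, {"offset": [0, 0, 0], "dr": [0, 0, 0.0594]}, {"offset": [0, 0, 0], "dr": [0, 0, 0.0792]}, {"offset": [0, 0, 0], "dr": [0, 0, 0.099]}]'

```text
t: 14.55
tcp_pos: [0.514, -0.3722, 0.1753]
ee_rot: [-0.0, 0.808, 0.589, -0.0]
force: [0.2, -0.0, -0.3]
gripper_width: 0.998
grasp_force: 0.0
```

Request:
servo_tool --motion '[{"offset": [0, 0, 0], "dr": [0, 0, 0.0198]}, {"offset": [0, 0, 0], "dr": [0, 0, 0.0396]}, {"offset": [0, 0, 0], "dr": [0, 0, 0.0594]}, {"offset": [0, 0, 0], "dr": [0, 0, 0.0792]}, {"offset": [0, 0, 0], "dr": [0, 0, 0.098]}]'

```text
t: 14.97
tcp_pos: [0.514, -0.3721, 0.1753]
ee_rot: [0.0, 0.949, 0.316, -0.0]
force: [-0.1, -0.9, -0.2]
gripper_width: 1.0
grasp_force: 0.0
```

Request:
servo_tool --motion '[{"offset": [0, 0, 0], "dr": [0, 0, 0]}, {"offset": [0, 0, 0], "dr": [0, 0, 0]}, {"offset": [0, 0, 0], "dr": [0, 0, 0]}]'

```text
t: 15.22
tcp_pos: [0.5134, -0.3722, 0.1756]
ee_rot: [0.0, 0.947, 0.321, -0.0]
force: [-0.2, 0.4, 0.8]
gripper_width: 0.998
grasp_force: 0.0
```

```bash
python3 - <<'E'
from h import *
go([.5125,-.3784,.1],37)
cap('wrist','w10'); blobs('w10',(100,10,420,330),1.5); blobs('w10',(150,50,350,300),1.5,215)
p,m=1,-1
s=np.array([[p,p],[p,m],[m,m],[m,p]])
c,si=np.cos(np.radians(37)),np.sin(np.radians(37))
print('expected',proj(load('w10'),[[.5125+c*a*.055-si*b*.03,-.3784+si*a*.055+c*b*.03,.012] for a,b in s]).round(1).tolist())
print('bar exp',proj(load('w10'),[[.5125+c*a*.035-si*b*.006,-.3784+si*a*.035+c*b*.006,.046] for a,b in s]).round(1).tolist())
E
```

```text
t 15.22 tcp [ 0.5134 -0.3722  0.1756] yaw 37.42 zax [-0.001 -0.    -1.   ] j [ 0.18  0.37  0.48  1.61 -0.18  1.21 -0.22] F [-0.2  0.4  0.8] T [ 0.01 -0.04  0.05] w 0.998 gf 0.0
GO [[-0.022, 0.022, 0.378], [-0.0, 0.0001, 0.0012]]
w10 [150.  71.] 917 [[201, 0], [195, 0], [116, 125], [112, 127], [94, 113], [91, 114], [92, 117], [116, 132]]
w10 [260. 179.] 5640 [[231, 129], [233, 230], [286, 230], [289, 129]]
w10 [126. 215.] 90 [[123, 211], [121, 213], [122, 217], [125, 220], [129, 220], [131, 213]]
w10 [377. 290.] 86 [[385, 286], [373, 287], [372, 295], [378, 295]]
w10 [260. 177.] 4674 [[231, 130], [234, 230], [285, 230], [287, 228], [289, 130]]
expected [[228.4, 126.4], [289.9, 126.8], [285.5, 230.1], [230.2, 229.8]]
bar exp [[253.0, 153.0], [266.5, 153.1], [265.0, 225.9], [252.5, 225.8]]
```

```bash
python3 - <<'E'
from h import *
p,m=1,-1
w={'w10':[(p,p,230.6,128.8),(p,m,289.4,128.8),(m,m,286.4,230.5),(m,p,232.8,230.5)]}
x0=[.5125,-.378,.645,.012]
print(fit(w,.055,.03,x0,.012),fit(w,.055,.03,x0))
# bar: bright region test for the bar's top edges: gray profile rows
im=cv2.imread('pics/w10.png',0)
for r in (165,180,195,210): print(r,im[r,228:292:2].tolist())
E
```

```text
(array([ 512.1, -380.5,   37.5,   12. ]), np.float64(1.4), np.float64(0.91)) (array([ 511.1, -381.4,   37.5,    6.5]), np.float64(0.8), np.float64(0.45))
165 [84, 86, 246, 246, 240, 244, 245, 241, 241, 241, 243, 242, 246, 158, 206, 208, 203, 210, 215, 191, 254, 241, 245, 241, 242, 241, 242, 242, 242, 243, 243, 60]
180 [81, 71, 247, 245, 240, 244, 243, 242, 242, 241, 243, 243, 244, 211, 199, 207, 202, 210, 214, 192, 251, 240, 246, 240, 240, 240, 242, 243, 241, 243, 240, 80]
195 [80, 68, 235, 246, 243, 243, 241, 243, 242, 242, 241, 242, 244, 251, 195, 207, 201, 209, 214, 190, 249, 239, 246, 239, 238, 240, 242, 242, 241, 243, 240, 79]
210 [76, 76, 111, 251, 244, 241, 240, 243, 242, 242, 239, 242, 243, 249, 193, 208, 200, 209, 213, 190, 248, 239, 245, 238, 238, 240, 242, 242, 241, 246, 118, 77]
```

Request:
servo_tool --motion '[{"offset": [-0.03, 0.028, 0.1], "dr": [0, 0, 0]}, {"offset": [-0.03, 0.028, 0.25], "dr": [0, 0, 0]}, {"offset": [-0.03, 0.028, 0.4], "dr": [0, 0, 0]}, {"offset": [-0.03, 0.028, 0.5], "dr": [0, 0, 0]}, {"offset": [-0.03, 0.028, 0.52], "dr": [0, 0, 0]}]'

```text
t: 15.68
tcp_pos: [0.5097, -0.3789, 0.0679]
ee_rot: [-0.002, 0.948, 0.32, -0.002]
force: [0.1, -0.2, -1.0]
gripper_width: 1.0
grasp_force: 0.0
```

Request:
servo_tool --motion '[{"offset": [0, 0, 0], "dr": [0, 0, 0]}, {"offset": [0, 0, 0], "dr": [0, 0, 0]}]'

```text
t: 15.85
tcp_pos: [0.512, -0.381, 0.0731]
ee_rot: [0.0, 0.948, 0.319, 0.0]
force: [0.5, -0.1, 0.3]
gripper_width: 1.002
grasp_force: 0.0
```

```bash
python3 - <<'E'
from h import *
go([.512,-.3803,.033],37.4)
E
```

```text
t 15.85 tcp [ 0.512  -0.381   0.0731] yaw 37.2 zax [ 0.001 -0.001 -1.   ] j [ 0.22  0.47  0.45  1.7  -0.23  1.03 -0.17] F [ 0.5 -0.1  0.3] T [-0.01 -0.02 -0.02] w 1.002 gf 0.0
GO [[0.002, -0.003, 0.2], [0.0002, -0.0, -0.0006]]
```

Request:
servo_tool --motion '[{"offset": [0.002, -0.003, 0.06], "dr": [0, 0, 0]}, {"offset": [0.002, -0.003, 0.12], "dr": [0, 0, 0]}, {"offset": [0.002, -0.003, 0.17], "dr": [0, 0, 0]}, {"offset": [0.002, -0.003, 0.195], "dr": [0, 0, 0]}, {"offset": [0.002, -0.003, 0.2], "dr": [0, 0, 0]}]'

```text
t: 16.27
tcp_pos: [0.5107, -0.3791, 0.0304]
ee_rot: [-0.001, 0.948, 0.319, -0.001]
force: [0.5, 0.8, 0.1]
gripper_width: 0.999
grasp_force: 0.0
```

Request:
servo_tool --motion '[{"offset": [0, 0, 0], "dr": [0, 0, 0]}, {"offset": [0, 0, 0], "dr": [0, 0, 0]}, {"offset": [0, 0, 0], "dr": [0, 0, 0]}, {"offset": [0, 0, 0], "dr": [0, 0, 0]}, {"offset": [0, 0, 0], "dr": [0, 0, 0]}]' --claw -1 --grip_force 60

```text
t: 16.68
tcp_pos: [0.5117, -0.3798, 0.0324]
ee_rot: [0.0, 0.948, 0.319, 0.0]
force: [-0.7, 0.9, 0.4]
gripper_width: 0.295
grasp_force: 0.0
```

Request:
servo_tool --motion '[{"offset": [0, 0, 0], "dr": [0, 0, 0]}, {"offset": [0, 0, 0], "dr": [0, 0, 0]}, {"offset": [0, 0, 0], "dr": [0, 0, 0]}]'

```text
t: 16.93
tcp_pos: [0.5118, -0.38, 0.0325]
ee_rot: [0.0, 0.948, 0.319, 0.0]
force: [0.1, 0.4, 4.0]
gripper_width: 0.127
grasp_force: 59.2
```

```bash
python3 - <<'E'
from h import *
st(); cap('wrist','w11'); blobs('w11',(100,10,420,383),1.5)
E
```

```text
t 16.93 tcp [ 0.5118 -0.38    0.0325] yaw 37.16 zax [ 0.001 -0.001 -1.   ] j [ 0.23  0.52  0.43  1.72 -0.26  0.95 -0.15] F [0.1 0.4 4. ] T [ 0.03  0.03 -0.01] w 0.127 gf 59.2
w11 [252. 211.] 12567 [[197, 144], [195, 151], [203, 273], [208, 268], [213, 246], [219, 241], [227, 241], [229, 232], [238, 232], [238, 201], [243, 188], [249, 183], [255, 183], [261, 188], [262, 194], [265, 196], [265, 206], [262, 203], [243, 203], [240, 205], [242, 297], [241, 312], [237, 312], [236, 308], [235, 318], [241, 318], [241, 329], [243, 332], [262, 332], [263, 318], [270, 318], [269, 312], [263, 311], [264, 232], [275, 232], [278, 241], [286, 241], [292, 247], [297, 269], [302, 272], [309, 146], [307, 144]]
```

```bash
python3 - <<'E'
from h import *
c=load('w11'); t=np.array([.5118,-.38]); a=np.radians(37.2); ux=np.array([np.cos(a),np.sin(a)]); uy=np.array([np.sin(a),-np.cos(a)])
for z in(.012,.007):
    P=onz(c,[[196.5,144],[308.5,144]],z)[:,:2]-t; print(z,(P@ux).round(4),(P@uy).round(4))
# bar ends at z=.046
P=onz(c,[[252,183],[252,203],[252,332]],.046)[:,:2]-t; print((P@ux).round(4))
# same check for die_low at hover w8 (top rear edge z .079)
c=load('w8'); P=onz(c,[[187.5,155],[318.5,155.5]],.079)[:,:2]-np.array([.5424,-.181]); print('low',P.round(4))
# carrier rear-edge/die in w9
c=load('w9'); print('w9 frame rear/die bottom rear',onz(c,[[170+125/2.5,200],[170+285/2.5,200.5],[170+132/2.5,205],[170+283/2.5,205]],.022).round(4).tolist(), 'die top front',onz(c,[[170+141/2.5,100+506/2.5],[170+275/2.5,100+506/2.5],[170+133/2.5,100+271/2.5],[170+283/2.5,100+271/2.5]],.04).round(4).tolist())
E
```

```text
0.012 [0.0545 0.0544] [-0.0303  0.0267]
0.007 [0.0538 0.0536] [-0.0313  0.0277]
[ 0.0434  0.0347 -0.0328]
low [[-0.0547 -0.0261]
 [-0.0535  0.0313]]
w9 frame rear/die bottom rear [[0.4847, -0.2119, 0.022], [0.4865, -0.1468, 0.022], [0.4902, -0.2093, 0.022], [0.4913, -0.1476, 0.022]] die top front [[0.5955, -0.2091, 0.04], [0.5966, -0.1513, 0.04], [0.4871, -0.207, 0.04], [0.4882, -0.1494, 0.04]]
```

Request:
servo_tool --motion '[{"offset": [0, 0, -0.06], "dr": [0, 0, 0]}, {"offset": [0, 0, -0.18], "dr": [0, 0, 0]}, {"offset": [0, 0, -0.34], "dr": [0, 0, 0]}, {"offset": [0, 0, -0.5], "dr": [0, 0, 0]}, {"offset": [0, 0, -0.6], "dr": [0, 0, 0]}]'

```text
t: 17.4
tcp_pos: [0.5117, -0.3802, 0.1556]
ee_rot: [0.001, 0.948, 0.318, 0.001]
force: [0.6, -0.3, -1.4]
gripper_width: 0.128
grasp_force: 58.8
```

Request:
servo_tool --motion '[{"offset": [0.1, -0.1, 0], "dr": [0, 0, 0.018]}, {"offset": [0.25, -0.24, 0], "dr": [0, 0, 0.036]}, {"offset": [0.41, -0.39, 0], "dr": [0, 0, 0.054]}, {"offset": [0.57, -0.54, 0], "dr": [0, 0, 0.072]}, {"offset": [0.7, -0.67, 0], "dr": [0, 0, 0.09]}]'

```text
t: 17.82
tcp_pos: [0.5412, -0.1915, 0.1523]
ee_rot: [-0.0, 0.999, 0.043, -0.0]
force: [1.6, -0.5, -2.0]
gripper_width: 0.129
grasp_force: 58.9
```

Request:
servo_tool --motion '[{"offset": [0, 0, 0], "dr": [0, 0, 0.016]}, {"offset": [0, 0, 0], "dr": [0, 0, 0.016]}, {"offset": [0, 0, 0], "dr": [0, 0, 0.016]}, {"offset": [0, 0, 0], "dr": [0, 0, 0.016]}]'

```text
t: 18.15
tcp_pos: [0.5409, -0.1949, 0.1522]
ee_rot: [0.0, 1.0, -0.004, -0.0]
force: [-0.3, -0.4, -2.4]
gripper_width: 0.125
grasp_force: 59.0
```

```bash
python3 - <<'E'
from h import *
go([.5437,-.181,.095],-1.0)
E
```

```text
t 18.15 tcp [ 0.5409 -0.1949  0.1522] yaw -0.46 zax [-0.    -0.001 -1.   ] j [-0.18  0.27  0.52  1.79 -0.14  1.13 -1.19] F [-0.3 -0.4 -2.4] T [-0.05 -0.02  0.02] w 0.125 gf 59.0
GO [[0.013, -0.07, 0.286], [0.0001, 0.0, 0.0015]]
```

Request:
servo_tool --motion '[{"offset": [0.005, -0.03, 0.05], "dr": [0, 0, 0.0015]}, {"offset": [0.013, -0.07, 0.12], "dr": [0, 0, 0.0015]}, {"offset": [0.013, -0.07, 0.2], "dr": [0, 0, 0.0015]}, {"offset": [0.013, -0.07, 0.26], "dr": [0, 0, 0.0015]}, {"offset": [0.013, -0.07, 0.286], "dr": [0, 0, 0.0015]}]'

```text
t: 18.57
tcp_pos: [0.5427, -0.18, 0.0924]
ee_rot: [-0.0, 1.0, -0.01, -0.002]
force: [-0.2, 0.7, -3.3]
gripper_width: 0.131
grasp_force: 59.0
```

Request:
servo_tool --motion '[{"offset": [0, 0, 0], "dr": [0, 0, 0]}, {"offset": [0, 0, 0], "dr": [0, 0, 0]}, {"offset": [0, 0, 0], "dr": [0, 0, 0]}]'

```text
t: 18.82
tcp_pos: [0.5446, -0.1803, 0.0954]
ee_rot: [0.0, 1.0, -0.01, 0.0]
force: [1.3, 0.5, -2.2]
gripper_width: 0.122
grasp_force: 59.0
```

```bash
python3 - <<'E'
from h import *
go([.5437,-.181,.076],-1.0)
cap('wrist','w12'); blobs('w12',(100,0,420,383),1.5); cap('side','d12'); cap('scene','s12'); blobs('d12',(235,100,340,190),1.5); blobs('s12',(150,130,250,240),1.5)
E
```

```text
t 18.82 tcp [ 0.5446 -0.1803  0.0954] yaw -1.1 zax [ 0.001 -0.    -1.   ] j [-0.18  0.33  0.5   1.84 -0.18  1.02 -1.19] F [ 1.3  0.5 -2.2] T [-0.03 -0.04  0.  ] w 0.122 gf 59.0
GO [[-0.004, 0.004, 0.097], [0.0001, -0.0001, -0.0003]]
w12 [390.  70.] 250 [[392, 61], [387, 62], [382, 68], [382, 74], [387, 79], [395, 77], [398, 72], [398, 66]]
w12 [256. 160.] 3122 [[177, 97], [193, 282], [197, 281], [183, 103], [218, 101], [326, 101], [315, 282], [319, 283], [331, 95]]
w12 [254. 201.] 15377 [[198, 118], [198, 142], [206, 140], [300, 141], [300, 130], [209, 130], [208, 134], [212, 132], [295, 132], [299, 135], [208, 136], [206, 138], [206, 127], [302, 127], [304, 129], [303, 141], [306, 144], [196, 145], [203, 272], [208, 268], [213, 246], [219, 241], [227, 241], [229, 232], [238, 232], [238, 202], [244, 187], [249, 183], [255, 183], [261, 188], [262, 194], [265, 196], [265, 205], [263, 203], [243, 203], [240, 206], [242, 329], [240, 329], [240, 313], [236, 312], [234, 336], [246, 338], [247, 332], [263, 332], [264, 337], [271, 336], [269, 312], [264, 310], [263, 297], [265, 232], [275, 232], [278, 241], [286, 241], [292, 247], [297, 269], [304, 275], [313, 119]]
d12 [288. 149.] 1803 [[256, 162], [280, 166], [308, 167], [308, 159], [321, 160], [321, 146], [323, 142], [310, 140], [309, 147], [308, 142], [303, 140], [303, 134], [298, 133], [297, 130], [290, 129], [288, 137], [283, 139], [280, 133], [281, 129], [274, 128], [273, 130], [268, 130], [266, 138], [260, 138]]
s12 [193. 197.] 1086 [[187, 170], [183, 171], [187, 187], [182, 186], [179, 180], [174, 182], [184, 221], [213, 212], [201, 174], [196, 174], [197, 181], [192, 185]]
s12 [195. 205.] 324 [[204, 170], [203, 172], [219, 215], [185, 227], [181, 226], [169, 185], [170, 181], [167, 181], [181, 229], [220, 216]]
```

```bash
python3 - <<'E'
from h import *
c=load('w12')
print('car front',onz(c,[[198,118.5],[313.5,118.5]],.022).round(4).tolist())
print('mark front',onz(c,[[177,96],[331,95]],.010).round(4).tolist())
print('die up',onz(c,[[196,144],[308.5,144]],.0954-.0325+.012).round(4).tolist())
print('die low top',onz(c,[[208.5,133],[299.5,133]],.040).round(4).tolist())
im=cv2.imread('pics/w12.png',0)
for r in (122,134,138): print(r,im[r,186:222].tolist(),im[r,292:322].tolist())
print([ (r,int(im[r,230]),int(im[r,280])) for r in range(112,148)])
E
```

```text
car front [[0.6082, -0.1435, 0.022], [0.6066, -0.2212, 0.022]]
mark front [[0.6233, -0.1277, 0.01], [0.6218, -0.2353, 0.01]]
die up [[0.5985, -0.1511, 0.0749], [0.5973, -0.2085, 0.0749]]
die low top [[0.6002, -0.1527, 0.04], [0.5991, -0.2092, 0.04]]
122 [78, 88, 91, 90, 91, 92, 91, 92, 90, 83, 134, 192, 212, 209, 206, 206, 204, 202, 204, 205, 206, 209, 210, 210, 211, 208, 205, 204, 206, 206, 209, 208, 203, 201, 202, 205] [210, 210, 207, 205, 201, 203, 205, 206, 207, 206, 204, 205, 205, 205, 204, 203, 203, 204, 207, 208, 206, 161, 77, 88, 91, 91, 91, 90, 90, 90]
134 [141, 76, 87, 90, 89, 91, 89, 89, 89, 86, 73, 185, 211, 211, 207, 204, 205, 204, 204, 219, 113, 71, 151, 189, 129, 120, 115, 118, 118, 118, 117, 118, 117, 118, 117, 117] [114, 114, 113, 113, 120, 145, 188, 218, 201, 114, 76, 147, 218, 209, 203, 202, 205, 205, 208, 212, 174, 63, 87, 89, 89, 90, 90, 90, 90, 86]
138 [180, 93, 87, 91, 91, 91, 92, 92, 93, 91, 80, 151, 199, 213, 208, 205, 206, 204, 204, 210, 160, 208, 232, 239, 236, 234, 235, 236, 237, 236, 235, 236, 237, 237, 237, 238] [239, 237, 238, 238, 240, 241, 239, 239, 228, 76, 80, 148, 218, 208, 203, 203, 204, 207, 208, 215, 191, 73, 86, 88, 89, 89, 88, 89, 88, 86]
[(112, 91, 89), (113, 93, 89), (114, 91, 90), (115, 91, 92), (116, 87, 90), (117, 86, 89), (118, 166, 167), (119, 198, 199), (120, 208, 207), (121, 209, 207), (122, 207, 207), (123, 208, 207), (124, 208, 208), (125, 208, 208), (126, 210, 213), (127, 223, 184), (128, 122, 103), (129, 61, 65), (130, 168, 166), (131, 215, 213), (132, 201, 199), (133, 132, 132), (134, 117, 115), (135, 133, 143), (136, 210, 212), (137, 226, 227), (138, 236, 236), (139, 238, 239), (140, 245, 246), (141, 201, 204), (142, 126, 125), (143, 114, 114), (144, 172, 179), (145, 212, 223), (146, 224, 230), (147, 233, 237)]
```

```bash
python3 - <<'E'
from h import *
c=load('w12')
print('die low top',onz(c,[[206.8,135.5],[300.4,135.5]],.040).round(4).tolist())
print('frame front',onz(c,[[206.5,128.7],[301.7,128.7]],.022).round(4).tolist())
print('die up',onz(c,[[195.6,143.8],[308.8,143.8]],.0749).round(4).tolist())
go([.5442,-.181,.0755],-1.0)
E
```

```text
die low top [[0.5987, -0.1515, 0.04], [0.5975, -0.2098, 0.04]]
frame front [[0.6013, -0.1488, 0.022], [0.6, -0.2134, 0.022]]
die up [[0.5986, -0.1509, 0.0749], [0.5974, -0.2086, 0.0749]]
t 18.97 tcp [ 0.5447 -0.1799  0.0955] yaw -1.08 zax [ 0.001 -0.    -1.   ] j [-0.18  0.33  0.5   1.84 -0.18  1.02 -1.19] F [ 0.   0.8 -1.9] T [-0.08  0.03 -0.  ] w 0.127 gf 59.0
GO [[-0.002, 0.006, 0.1], [0.0, -0.0002, -0.0002]]
```

Request:
servo_tool --motion '[{"offset": [-0.001, 0.005, 0.03], "dr": [0, 0, 0]}, {"offset": [-0.001, 0.005, 0.06], "dr": [0, 0, 0]}, {"offset": [-0.001, 0.005, 0.08], "dr": [0, 0, 0]}, {"offset": [-0.001, 0.005, 0.095], "dr": [0, 0, 0]}, {"offset": [-0.001, 0.005, 0.1], "dr": [0, 0, 0]}]'

```text
t: 19.38
tcp_pos: [0.5435, -0.1805, 0.0739]
ee_rot: [-0.0, 1.0, -0.009, -0.001]
force: [-0.6, -0.6, -1.8]
gripper_width: 0.127
grasp_force: 59.1
```

Request:
servo_tool --motion '[{"offset": [0, 0, 0], "dr": [0, 0, 0]}, {"offset": [0, 0, 0], "dr": [0, 0, 0]}, {"offset": [0, 0, 0], "dr": [0, 0, 0]}]'

```text
t: 19.63
tcp_pos: [0.5442, -0.1807, 0.075]
ee_rot: [0.0, 1.0, -0.009, 0.0]
force: [0.4, 0.4, -2.6]
gripper_width: 0.127
grasp_force: 59.1
```

```bash
python3 - <<'E'
from h import *
go([.5443,-.181,.0725],-1.0)
E
```

```text
t 19.63 tcp [ 0.5442 -0.1807  0.075 ] yaw -1.07 zax [ 0. -0. -1.] j [-0.17  0.35  0.49  1.86 -0.2   0.98 -1.18] F [ 0.4  0.4 -2.6] T [ 0.04 -0.04  0.03] w 0.127 gf 59.1
GO [[0.001, 0.001, 0.012], [0.0, -0.0001, -0.0002]]
```

Request:
servo_tool --motion '[{"offset": [0, 0.001, 0.003], "dr": [0, 0, 0]}, {"offset": [0, 0.001, 0.006], "dr": [0, 0, 0]}, {"offset": [0, 0.001, 0.009], "dr": [0, 0, 0]}, {"offset": [0, 0.001, 0.011], "dr": [0, 0, 0]}]'

```text
t: 19.97
tcp_pos: [0.544, -0.1808, 0.0725]
ee_rot: [0.0, 1.0, -0.009, 0.0]
force: [-0.1, -0.0, -2.7]
gripper_width: 0.127
grasp_force: 59.1
```

Request:
servo_tool --motion '[{"offset": [0, 0, 0.001], "dr": [0, 0, 0]}, {"offset": [0, 0, 0.002], "dr": [0, 0, 0]}, {"offset": [0, 0, 0.003], "dr": [0, 0, 0]}]'

```text
t: 20.22
tcp_pos: [0.544, -0.1808, 0.0724]
ee_rot: [-0.0, 1.0, -0.009, -0.0]
force: [-3.7, 1.3, 7.6]
gripper_width: 0.127
grasp_force: 60.5
```

Request:
servo_tool --motion '[{"offset": [0, 0, -0.001], "dr": [0, 0, 0]}, {"offset": [0, 0, -0.001], "dr": [0, 0, 0]}, {"offset": [0, 0, -0.001], "dr": [0, 0, 0]}, {"offset": [0, 0, -0.001], "dr": [0, 0, 0]}, {"offset": [0, 0, -0.001], "dr": [0, 0, 0]}]' --claw 0.3

```text
t: 20.63
tcp_pos: [0.5441, -0.1809, 0.0721]
ee_rot: [0.0, 1.0, -0.009, 0.0]
force: [0.0, 0.6, 0.4]
gripper_width: 0.649
grasp_force: 0.0
```

Request:
servo_tool --motion '[{"offset": [0, 0, -0.06], "dr": [0, 0, 0]}, {"offset": [0, 0, -0.15], "dr": [0, 0, 0]}, {"offset": [0, 0, -0.25], "dr": [0, 0, 0]}, {"offset": [0, 0, -0.35], "dr": [0, 0, 0]}, {"offset": [0, 0, -0.45], "dr": [0, 0, 0]}]'

```text
t: 21.05
tcp_pos: [0.5439, -0.181, 0.164]
ee_rot: [0.0, 1.0, -0.009, 0.0]
force: [0.3, 0.3, 0.2]
gripper_width: 0.651
grasp_force: 0.0
```

Request:
servo_tool --motion '[{"offset": [-0.1, 0, 0], "dr": [0, 0, 0]}, {"offset": [-0.25, 0, 0], "dr": [0, 0, 0]}, {"offset": [-0.4, 0, 0], "dr": [0, 0, 0]}, {"offset": [-0.49, 0, 0], "dr": [0, 0, 0]}, {"offset": [-0.49, 0, 0], "dr": [0, 0, 0]}]'

```text
t: 21.47
tcp_pos: [0.4428, -0.1796, 0.1629]
ee_rot: [-0.001, 1.0, -0.01, -0.0]
force: [1.1, -0.3, 0.3]
gripper_width: 0.645
grasp_force: 0.0
```

Request:
servo_tool --motion '[{"offset": [0, 0, 0], "dr": [0, 0, 0]}, {"offset": [0, 0, 0], "dr": [0, 0, 0]}]'

```text
t: 21.63
tcp_pos: [0.4469, -0.179, 0.163]
ee_rot: [0.0, 1.0, -0.009, 0.001]
force: [-0.3, -0.2, 0.4]
gripper_width: 0.65
grasp_force: 0.0
```

```bash
python3 - <<'E'
from h import *
go([.4465,-.1793,.05],-0.9)
cap('wrist','w13'); im=cv2.imread('pics/w13.png',0); blobs('w13',(60,0,500,383),1.5)
E
```

```text
t 21.63 tcp [ 0.4469 -0.179   0.163 ] yaw -1.06 zax [ 0.002 -0.    -1.   ] j [-0.23  0.04  0.53  1.99 -0.02  1.12 -1.27] F [-0.3 -0.2  0.4] T [-0.   -0.06  0.  ] w 0.65 gf 0.0
GO [[-0.003, 0.002, 0.565], [0.0, -0.0003, -0.0004]]
w13 [199.  87.] 906 [[191, 0], [200, 161], [229, 161], [229, 158], [203, 157], [195, 0]]
w13 [253.  89.] 15305 [[206, 0], [211, 148], [235, 149], [236, 208], [247, 209], [248, 222], [260, 222], [260, 209], [271, 208], [272, 149], [296, 148], [302, 0]]
w13 [309.  89.] 926 [[316, 0], [312, 0], [307, 156], [281, 157], [281, 161], [311, 159]]
w13 [359. 225.] 95 [[364, 222], [356, 221], [354, 224], [355, 229], [362, 229]]
```

Request:
servo_tool --motion '[{"offset": [-0.002, 0.001, 0.1], "dr": [0, 0, 0]}, {"offset": [-0.002, 0.001, 0.25], "dr": [0, 0, 0]}, {"offset": [-0.002, 0.001, 0.4], "dr": [0, 0, 0]}, {"offset": [-0.002, 0.001, 0.5], "dr": [0, 0, 0]}, {"offset": [-0.002, 0.001, 0.54], "dr": [0, 0, 0]}]'

```text
t: 22.1
tcp_pos: [0.4446, -0.1788, 0.0513]
ee_rot: [0.0, 1.0, -0.009, -0.002]
force: [-0.4, 1.1, 0.6]
gripper_width: 0.649
grasp_force: 0.0
```

Request:
servo_tool --motion '[{"offset": [0, 0, 0], "dr": [0, 0, 0]}, {"offset": [0, 0, 0], "dr": [0, 0, 0]}]'

```text
t: 22.27
tcp_pos: [0.4462, -0.1795, 0.0546]
ee_rot: [0.0, 1.0, -0.009, -0.0]
force: [0.2, -0.6, 0.3]
gripper_width: 0.645
grasp_force: 0.0
```

```bash
python3 - <<'E'
from h import *
go([.4465,-.1795,.05],-0.9)
E
```

```text
t 22.27 tcp [ 0.4462 -0.1795  0.0546] yaw -1.06 zax [-0.    -0.001 -1.   ] j [-0.19  0.2   0.53  2.09 -0.13  0.88 -1.18] F [ 0.2 -0.6  0.3] T [ 0.02 -0.03  0.01] w 0.645 gf 0.0
GO [[0.001, -0.0, 0.023], [0.0001, 0.0001, -0.0005]]
```

Request:
servo_tool --motion '[{"offset": [0.001, 0, 0.022], "dr": [0, 0, 0]}, {"offset": [0.001, 0, 0.022], "dr": [0, 0, 0]}]'

```text
t: 22.43
tcp_pos: [0.4467, -0.1793, 0.0505]
ee_rot: [0.0, 1.0, -0.009, 0.001]
force: [0.2, -0.1, 0.3]
gripper_width: 0.651
grasp_force: 0.0
```

Request:
servo_tool --motion '[{"offset": [0, 0, 0], "dr": [0, 0, 0]}, {"offset": [0, 0, 0], "dr": [0, 0, 0]}, {"offset": [0, 0, 0], "dr": [0, 0, 0]}, {"offset": [0, 0, 0], "dr": [0, 0, 0]}, {"offset": [0, 0, 0], "dr": [0, 0, 0]}]' --claw -1 --grip_force 60

```text
t: 22.85
tcp_pos: [0.4461, -0.1793, 0.0503]
ee_rot: [-0.0, 1.0, -0.01, 0.0]
force: [-0.7, 0.5, 5.6]
gripper_width: 0.132
grasp_force: 59.1
```

Request:
servo_tool --motion '[{"offset": [0, 0, 0], "dr": [0, 0, 0]}, {"offset": [0, 0, 0], "dr": [0, 0, 0]}]'

```text
t: 23.02
tcp_pos: [0.4461, -0.1794, 0.0503]
ee_rot: [-0.0, 1.0, -0.01, 0.0]
force: [-1.3, 0.2, 5.8]
gripper_width: 0.135
grasp_force: 59.2
```

```bash
python3 - <<'E'
from h import *
st(); cap('wrist','w14'); cap('side','d14'); cap('scene','s14'); blobs('w14',(60,0,500,200),1.5); 
E
```

```text
t 23.02 tcp [ 0.4461 -0.1794  0.0503] yaw -1.09 zax [ 0.001  0.    -1.   ] j [-0.19  0.21  0.53  2.1  -0.14  0.87 -1.17] F [-1.3  0.2  5.8] T [ 0.1   0.34 -0.24] w 0.135 gf 59.2
w14 [167. 112.] 1784 [[150, 0], [168, 197], [215, 197], [215, 191], [175, 192], [173, 190], [157, 0]]
w14 [344. 110.] 1726 [[358, 0], [351, 0], [339, 189], [298, 190], [298, 196], [345, 195]]
```

Request:
servo_tool --motion '[{"offset": [-0.002, -0.02, 0], "dr": [0, 0, 0]}, {"offset": [-0.005, -0.06, 0], "dr": [0, 0, 0]}, {"offset": [-0.01, -0.12, 0], "dr": [0, 0, 0]}, {"offset": [-0.016, -0.2, 0], "dr": [0, 0, 0]}, {"offset": [-0.022, -0.28, 0], "dr": [0, 0, 0]}]'

```text
t: 23.58
tcp_pos: [0.4429, -0.1244, 0.0503]
ee_rot: [0.001, 1.0, -0.011, 0.001]
force: [1.3, -7.5, 2.8]
gripper_width: 0.131
grasp_force: 59.4
```

Request:
servo_tool --motion '[{"offset": [-0.006, -0.08, 0], "dr": [0, 0, 0]}, {"offset": [-0.013, -0.16, 0], "dr": [0, 0, 0]}, {"offset": [-0.019, -0.24, 0], "dr": [0, 0, 0]}, {"offset": [-0.025, -0.32, 0], "dr": [0, 0, 0]}, {"offset": [-0.032, -0.4, 0], "dr": [0, 0, 0]}]'

```text
t: 24.0
tcp_pos: [0.4381, -0.0437, 0.0503]
ee_rot: [0.001, 1.0, -0.01, 0.001]
force: [0.3, -7.5, 3.3]
gripper_width: 0.127
grasp_force: 59.7
```

Request:
servo_tool --motion '[{"offset": [-0.006, -0.08, 0], "dr": [0, 0, 0]}, {"offset": [-0.013, -0.16, 0], "dr": [0, 0, 0]}, {"offset": [-0.019, -0.24, 0], "dr": [0, 0, 0]}, {"offset": [-0.025, -0.32, 0], "dr": [0, 0, 0]}, {"offset": [-0.032, -0.4, 0], "dr": [0, 0, 0]}]'

```text
t: 24.42
tcp_pos: [0.4332, 0.0363, 0.0503]
ee_rot: [0.001, 1.0, -0.01, 0.001]
force: [1.7, -8.4, 5.2]
gripper_width: 0.131
grasp_force: 60.0
```

Request:
servo_tool --motion '[{"offset": [-0.006, -0.08, 0], "dr": [0, 0, 0]}, {"offset": [-0.013, -0.16, 0], "dr": [0, 0, 0]}, {"offset": [-0.019, -0.24, 0], "dr": [0, 0, 0]}, {"offset": [-0.025, -0.32, 0], "dr": [0, 0, 0]}, {"offset": [-0.032, -0.4, 0], "dr": [0, 0, 0]}]'

```text
t: 24.83
tcp_pos: [0.4284, 0.1163, 0.0503]
ee_rot: [0.001, 1.0, -0.011, 0.001]
force: [1.5, -9.3, 6.7]
gripper_width: 0.129
grasp_force: 60.2
```

Request:
servo_tool --motion '[{"offset": [-0.005, -0.07, 0], "dr": [0, 0, 0]}, {"offset": [-0.01, -0.13, 0], "dr": [0, 0, 0]}, {"offset": [-0.014, -0.18, 0], "dr": [0, 0, 0]}, {"offset": [-0.017, -0.22, 0], "dr": [0, 0, 0]}, {"offset": [-0.019, -0.24, 0], "dr": [0, 0, 0]}]'

```text
t: 25.25
tcp_pos: [0.4255, 0.1647, 0.0503]
ee_rot: [0.001, 1.0, -0.01, 0.0]
force: [2.1, -11.0, 9.9]
gripper_width: 0.132
grasp_force: 60.7
```

```bash
python3 - <<'E'
from h import *
go([.4251,.1698,.0503],-0.55)
cap('wrist','w15'); cap('side','d15'); cap('scene','s15'); blobs('w15',(60,0,500,250),1.5)
blobs('s15',(270,110,350,200),1.5);blobs('d15',(230,200,340,290),1.5)
E
```

```text
t 25.25 tcp [0.4255 0.1647 0.0503] yaw -1.14 zax [ 0.001 -0.001 -1.   ] j [-0.69  0.14  0.24  2.14 -0.04  0.86 -2.02] F [  2.1 -11.    9.9] T [-2.11 -0.26 -0.54] w 0.132 gf 60.7
GO [[-0.003, -0.025, -0.0], [0.0002, -0.0002, -0.0016]]
w15 [136. 127.] 1990 [[113, 0], [137, 218], [203, 219], [203, 213], [144, 214], [142, 212], [128, 91], [120, 0]]
w15 [154. 112.] 1762 [[138, 0], [156, 199], [202, 199], [201, 193], [161, 193], [145, 0]]
s15 [307. 154.] 1810 [[275, 137], [298, 186], [342, 173], [315, 126], [303, 129], [302, 132], [299, 127], [298, 132], [294, 133], [292, 128], [286, 124], [291, 136], [281, 139], [301, 181], [336, 170], [318, 137], [309, 128], [316, 128], [340, 170], [338, 173], [300, 185], [277, 139], [288, 134]]
d15 [333. 217.] 121 [[317, 201], [321, 214], [333, 222], [341, 223], [350, 220], [354, 216], [346, 220], [331, 219], [320, 210]]
d15 [286. 251.] 5022 [[251, 224], [250, 233], [247, 235], [249, 236], [247, 244], [244, 245], [246, 247], [244, 248], [243, 256], [245, 254], [246, 257], [243, 258], [245, 259], [243, 262], [245, 263], [242, 265], [242, 272], [244, 270]
[... 393 characters left out ...]
80], [322, 284], [324, 284], [324, 278], [328, 280], [327, 278], [330, 275], [327, 271], [331, 270], [332, 275], [332, 271], [334, 270], [335, 272], [335, 263], [338, 261], [335, 259], [335, 256], [337, 255], [335, 254], [331, 258], [330, 255], [318, 251], [319, 232], [314, 222], [310, 222], [308, 220], [310, 217], [309, 219], [307, 216], [311, 213], [306, 217], [305, 211], [302, 214], [301, 220], [296, 213], [299, 209], [289, 214], [289, 206], [287, 207], [289, 211], [286, 216], [286, 212], [283, 209], [285, 207], [282, 208], [282, 203], [281, 212], [277, 217], [275, 212], [274, 216], [276, 218], [274, 220], [273, 218], [272, 221], [268, 213], [263, 225], [259, 223], [260, 219], [257, 225]]
```

Request:
servo_tool --motion '[{"offset": [-0.002, -0.008, 0], "dr": [0, 0, -0.0004]}, {"offset": [-0.004, -0.017, 0], "dr": [0, 0, -0.0008]}, {"offset": [-0.006, -0.025, 0], "dr": [0, 0, -0.0012]}, {"offset": [-0.006, -0.025, 0], "dr": [0, 0, -0.0015]}, {"offset": [-0.006, -0.025, 0], "dr": [0, 0, -0.0015]}]'

```text
t: 25.82
tcp_pos: [0.4247, 0.1691, 0.0503]
ee_rot: [0.0, 1.0, -0.006, 0.001]
force: [2.4, -5.1, 6.0]
gripper_width: 0.129
grasp_force: 60.0
```

```bash
python3 - <<'E'
from h import *
go([.4251,.1698,.0503],-0.55)
cap('wrist','w16'); blobs('w16',(0,0,511,250),1.5)
g=cv2.cvtColor(cv2.imread('pics/w16.png'),cv2.COLOR_BGR2GRAY)
for r in (60,120,170): 
    x=np.where(g[r]>185)[0]; s=np.split(x,np.where(np.diff(x)>2)[0]+1); print(r,[(int(a[0]),int(a[-1])) for a in s if len(a)>2])
c=load('w16')
print('inner rear',onz(c,[[168,197],[345,195]],.01).round(4).tolist())
E
```

```text
t 25.82 tcp [0.4247 0.1691 0.0503] yaw -0.65 zax [ 0.001 -0.001 -1.   ] j [-0.69  0.15  0.23  2.14 -0.04  0.86 -2.02] F [ 2.4 -5.1  6. ] T [-1.21 -0.4  -0.47] w 0.129 gf 60.0
GO [[0.002, -0.003, -0.0], [0.0001, -0.0002, -0.0003]]
w16 [145. 126.] 1983 [[124, 0], [128, 61], [144, 216], [210, 217], [210, 212], [149, 210], [131, 1]]
w16 [163. 111.] 1758 [[148, 0], [163, 197], [210, 197], [210, 192], [168, 190], [155, 0]]
w16 [340. 112.] 1768 [[356, 0], [349, 0], [334, 191], [293, 192], [293, 198], [339, 198]]
w16 [358. 128.] 1998 [[381, 0], [374, 0], [353, 211], [351, 213], [292, 212], [291, 217], [357, 218]]
60 [(129, 135), (153, 159), (178, 232), (262, 266), (272, 326), (330, 332), (345, 351), (369, 375)]
120 [(134, 140), (157, 163), (185, 232), (258, 264), (271, 327), (340, 346), (363, 369)]
170 [(140, 145), (161, 166), (184, 323), (336, 341), (357, 363)]
inner rear [[0.4436, 0.2218, 0.01], [0.4435, 0.114, 0.01]]
```

Request:
servo_tool --motion '[{"offset": [0, -0.004, 0], "dr": [0, 0, 0.0002]}, {"offset": [0, -0.009, 0], "dr": [0, 0, 0.0005]}, {"offset": [0, -0.009, 0], "dr": [0, 0, 0.0005]}, {"offset": [0, -0.009, 0], "dr": [0, 0, 0.0005]}]'

```text
t: 26.2
tcp_pos: [0.4245, 0.1702, 0.0503]
ee_rot: [0.001, 1.0, -0.008, 0.0]
force: [1.1, -8.8, 8.7]
gripper_width: 0.13
grasp_force: 60.5
```

```bash
python3 - <<'E'
from h import *
st()
cap('wrist','w17')
g=cv2.cvtColor(cv2.imread('pics/w17.png'),cv2.COLOR_BGR2GRAY)
for r in (60,120,170): 
    x=np.where(g[r]>185)[0]; s=np.split(x,np.where(np.diff(x)>2)[0]+1); print(r,[(int(a[0]),int(a[-1])) for a in s if len(a)>2])
for col in (190,200,205,300,310): print(col,g[160:222:1,col].tolist())
E
```

```text
t 26.2 tcp [0.4245 0.1702 0.0503] yaw -0.86 zax [ 0.001 -0.002 -1.   ] j [-0.7   0.15  0.23  2.14 -0.04  0.86 -2.03] F [ 1.1 -8.8  8.7] T [-1.8  -0.19 -0.55] w 0.13 gf 60.5
60 [(130, 136), (154, 160), (178, 232), (261, 266), (272, 326), (329, 332), (346, 352), (370, 376)]
120 [(136, 142), (159, 164), (181, 232), (260, 264), (271, 327), (342, 347), (364, 370)]
170 [(141, 147), (162, 168), (184, 323), (337, 343), (359, 365)]
190 [228, 228, 228, 228, 228, 228, 228, 228, 228, 228, 228, 229, 229, 225, 213, 204, 187, 187, 175, 80, 76, 80, 82, 82, 80, 79, 79, 81, 81, 78, 70, 124, 240, 228, 225, 225, 229, 249, 73, 76, 82, 84, 84, 82, 82, 83, 85, 84, 80, 79, 71, 118, 245, 229, 225, 227, 235, 207, 64, 79, 83, 83]
200 [77, 76, 74, 56, 196, 234, 228, 226, 226, 226, 226, 226, 226, 223, 211, 205, 154, 191, 182, 59, 76, 82, 82, 81, 80, 80, 81, 81, 81, 79, 70, 125, 242, 229, 225, 226, 230, 250, 77, 77, 83, 84, 82, 80, 82, 85, 84, 82, 81, 80, 70, 118, 244, 229, 226, 228, 236, 210, 62, 79, 82, 81]
205 [81, 79, 71, 52, 242, 233, 227, 225, 225, 225, 225, 225, 226, 223, 211, 208, 155, 190, 184, 59, 76, 83, 83, 81, 81, 80, 81, 81, 81, 80, 69, 114, 242, 230, 226, 227, 231, 251, 77, 77, 84, 84, 82, 80, 84, 85, 84, 81, 81, 79, 71, 118, 246, 231, 228, 228, 237, 210, 64, 79, 83, 82]
300 [78, 80, 78, 75, 59, 192, 238, 230, 228, 228, 227, 228, 228, 229, 225, 217, 210, 150, 187, 175, 80, 78, 81, 81, 82, 81, 81, 80, 81, 81, 72, 113, 246, 232, 228, 228, 232, 248, 117, 74, 79, 80, 81, 81, 83, 84, 87, 86, 84, 83, 76, 78, 250, 232, 227, 227, 232, 253, 55, 73, 80, 82]
310 [240, 235, 231, 228, 227, 227, 227, 226, 227, 227, 227, 227, 226, 227, 224, 212, 211, 148, 178, 173, 59, 79, 82, 80, 82, 81, 80, 81, 82, 80, 76, 80, 245, 230, 226, 225, 228, 244, 116, 72, 77, 81, 80, 82, 84, 88, 85, 84, 84, 83, 77, 76, 251, 233, 228, 228, 233, 253, 53, 75, 80, 82]
```

```bash
python3 - <<'E'
from h import *
for f,rows in(('w17',(178.8,194.5)),):
    c=load(f); print(onz(c,[[200,rows[0]],[200,rows[1]],[305,179.6],[305,195]],.01).round(4).tolist())
g=cv2.cvtColor(cv2.imread('pics/w14.png'),cv2.COLOR_BGR2GRAY)
for col in (200,310): print(col,g[160:205,col].tolist())
cap('scene','s17')
g=cv2.cvtColor(cv2.imread('pics/s17.png'),cv2.COLOR_BGR2GRAY)
# sample along mark x axis in scene at world y of press centre
c=load('s17')
for y in (.15,.17,.19):
    xs=np.arange(.570,.625,.0015); uv=proj(c,np.c_[xs,np.full(len(xs),y),np.full(len(xs),.01)])
    v=cv2.remap(g,uv[:,0].astype(np.float32)[None],uv[:,1].astype(np.float32)[None],cv2.INTER_LINEAR)[0]; print(y,[(round(float(a)*1000),int(b)) for a,b in zip(xs,v)])
E
```

```text
[[0.4548, 0.2024, 0.01], [0.445, 0.2031, 0.01], [0.4533, 0.1398, 0.01], [0.4436, 0.1394, 0.01]]
200 [81, 81, 79, 71, 102, 244, 236, 231, 231, 231, 230, 230, 231, 231, 222, 214, 146, 197, 186, 104, 82, 86, 86, 85, 85, 83, 82, 85, 85, 79, 58, 219, 236, 230, 229, 231, 242, 163, 69, 78, 83, 83, 84, 86, 86]
310 [234, 231, 231, 230, 230, 230, 230, 230, 230, 230, 230, 230, 230, 232, 226, 216, 203, 182, 176, 197, 83, 79, 84, 82, 84, 86, 84, 82, 76, 69, 251, 235, 230, 229, 233, 248, 122, 80, 84, 87, 85, 82, 85, 85, 85]
0.15 [(570, 151), (571, 161), (573, 173), (574, 194), (576, 215), (577, 220), (579, 193), (580, 162), (582, 142), (583, 129), (585, 121), (586, 117), (588, 114), (589, 105), (591, 97), (592, 97), (594, 104), (595, 132), (597, 194), (598, 239), (600, 216), (601, 181), (603, 139), (604, 109), (606, 92), (607, 129), (609, 178), (610, 207), (612, 215), (613, 195), (615, 154), (616, 117), (618, 107), (619, 100), (621, 98), (622, 98), (624, 98)]
0.17 [(570, 163), (571, 166), (573, 176), (574, 195), (576, 213), (577, 224), (579, 201), (580, 172), (582, 146), (583, 127), (585, 112), (586, 111), (588, 109), (589, 106), (591, 101), (592, 100), (594, 119), (595, 147), (597, 192), (598, 227), (600, 214), (601, 175), (603, 137), (604, 114), (606, 96), (607, 119), (609, 159), (610, 194), (612, 203), (613, 207), (615, 172), (616, 134), (618, 110), (619, 101), (621, 98), (622, 99), (624, 98)]
0.19 [(570, 171), (571, 170), (573, 168), (574, 174), (576, 195), (577, 216), (579, 204), (580, 180), (582, 153), (583, 131), (585, 112), (586, 106), (588, 104), (589, 104), (591, 101), (592, 98), (594, 111), (595, 133), (597, 173), (598, 212), (600, 224), (601, 188), (603, 148), (604, 121), (606, 102), (607, 109), (609, 159), (610, 214), (612, 223), (613, 218), (615, 183), (616, 138), (618, 102), (619, 96), (621, 94), (622, 99), (624, 103)]
```

Request:
servo_tool --motion '[{"offset": [0.003, -0.002, 0], "dr": [0, 0, 0]}, {"offset": [0.007, -0.003, 0], "dr": [0, 0, 0]}, {"offset": [0.007, -0.003, 0], "dr": [0, 0, 0]}, {"offset": [0.007, -0.003, 0], "dr": [0, 0, 0]}]'

```text
t: 26.63
tcp_pos: [0.4246, 0.1702, 0.0502]
ee_rot: [0.001, 1.0, -0.008, -0.001]
force: [-7.7, -12.8, 18.4]
gripper_width: 0.132
grasp_force: 61.9
```

```bash
python3 - <<'E'
from h import *
st()
cap('wrist','w18')
g=cv2.cvtColor(cv2.imread('pics/w18.png'),cv2.COLOR_BGR2GRAY)
for r in (120,170): 
    x=np.where(g[r]>185)[0]; s=np.split(x,np.where(np.diff(x)>2)[0]+1); print(r,[(int(a[0]),int(a[-1])) for a in s if len(a)>2])
for col in (205,305): print(col,g[170:200,col].tolist())
E
```

```text
t 26.63 tcp [0.4246 0.1702 0.0502] yaw -0.87 zax [-0.002 -0.003 -1.   ] j [-0.7   0.15  0.23  2.13 -0.04  0.87 -2.03] F [ -7.7 -12.8  18.4] T [-2.35  1.25 -0.47] w 0.132 gf 61.9
120 [(135, 141), (158, 164), (184, 232), (260, 265), (271, 327), (342, 347), (364, 370)]
170 [(141, 146), (162, 168), (187, 323), (337, 343), (359, 364)]
205 [225, 225, 226, 225, 214, 214, 160, 189, 181, 57, 76, 83, 83, 80, 79, 80, 81, 82, 81, 79, 64, 164, 238, 228, 226, 229, 236, 210, 76, 78]
305 [227, 227, 227, 229, 225, 213, 212, 154, 179, 203, 83, 76, 79, 80, 83, 81, 80, 80, 81, 80, 73, 116, 243, 231, 226, 226, 230, 249, 75, 75]
```

Request:
servo_tool --motion '[{"offset": [-0.004, 0.003, -0.002], "dr": [0, 0, 0]}, {"offset": [-0.004, 0.003, -0.002], "dr": [0, 0, 0]}]'

```text
t: 26.85
tcp_pos: [0.4243, 0.1705, 0.0503]
ee_rot: [0.001, 1.0, -0.007, -0.0]
force: [-0.8, -6.9, 6.9]
gripper_width: 0.131
grasp_force: 60.0
```

Request:
servo_tool --motion '[{"offset": [0, 0, 0], "dr": [0, 0, 0]}, {"offset": [0, 0, 0], "dr": [0, 0, 0]}, {"offset": [0, 0, 0], "dr": [0, 0, 0]}, {"offset": [0, 0, 0], "dr": [0, 0, 0]}, {"offset": [0, 0, 0], "dr": [0, 0, 0]}]' --claw 0.5

```text
t: 27.27
tcp_pos: [0.4242, 0.1723, 0.0501]
ee_rot: [0.0, 1.0, -0.006, -0.0]
force: [0.5, -0.0, -0.7]
gripper_width: 0.751
grasp_force: 0.0
```

Request:
servo_tool --motion '[{"offset": [0, 0, -0.1], "dr": [0, 0, 0]}, {"offset": [0, 0, -0.25], "dr": [0, 0, 0]}, {"offset": [0, 0, -0.4], "dr": [0, 0, 0]}, {"offset": [0, 0, -0.6], "dr": [0, 0, 0]}, {"offset": [0, 0, -0.8], "dr": [0, 0, 0]}]'

```text
t: 27.68
tcp_pos: [0.4236, 0.1717, 0.2115]
ee_rot: [0.0, 1.0, -0.006, -0.001]
force: [1.2, 0.9, -0.9]
gripper_width: 0.752
grasp_force: 0.0
```

Request:
servo_tool --motion '[{"offset": [0.1, 0, -0.1], "dr": [0, 0, 0]}, {"offset": [0.25, 0, -0.2], "dr": [0, 0, 0]}, {"offset": [0.4, 0, -0.2], "dr": [0, 0, 0]}, {"offset": [0.5, 0, -0.2], "dr": [0, 0, 0]}, {"offset": [0.5, 0, -0.2], "dr": [0, 0, 0]}]'

```text
t: 28.1
tcp_pos: [0.5274, 0.1704, 0.25]
ee_rot: [0.0, 1.0, -0.007, 0.001]
force: [-1.5, -0.3, 0.2]
gripper_width: 0.748
grasp_force: 0.0
```

Request:
servo_tool --motion '[{"offset": [0, 0, 0], "dr": [0, 0, 0]}, {"offset": [0, 0, 0], "dr": [0, 0, 0]}]'

```text
t: 28.27
tcp_pos: [0.5237, 0.1709, 0.2497]
ee_rot: [0.0, 1.0, -0.006, -0.001]
force: [0.0, 1.1, -0.1]
gripper_width: 0.747
grasp_force: 0.0
```

```bash
python3 - <<'E'
from h import *
st()
cap('wrist','w19');cap('scene','s19');cap('side','d19')
blobs('w19',(80,0,450,330),1.5); blobs('w19',(80,0,450,330),1.5,225)
c=load('w19'); p,m=1,-1
def E(hx,hy,z,x=.5215,y=.1705,yaw=-.9):
    a=np.radians(yaw); return proj(c,[[x+np.cos(a)*i*hx-np.sin(a)*j*hy,y+np.sin(a)*i*hx+np.cos(a)*j*hy,z] for i,j in((p,p),(p,m),(m,m),(m,p))]).round(1).tolist()
print('mark exp',E(.077,.052,.01)); print('car exp',E(.065,.04,.022)); print('low',E(.055,.03,.04)); print('up',E(.055,.03,.052))
g=cv2.cvtColor(cv2.imread('pics/w19.png'),cv2.COLOR_BGR2GRAY)
for r in (60,90,120,160):
    x=np.where(g[r]>185)[0]; s=np.split(x,np.where(np.diff(x)>2)[0]+1); print(r,[(int(a[0]),int(a[-1])) for a in s if len(a)>1])
E
```

```text
t 28.27 tcp [0.5237 0.1709 0.2497] yaw -0.69 zax [-0.001 -0.    -1.   ] j [-0.66  0.13  0.29  1.71 -0.04  1.31 -1.94] F [ 0.   1.1 -0.1] T [-0.    0.01 -0.02] w 0.747 gf 0.0
w19 [154.   5.] 252 [[139, 0], [150, 10], [151, 13], [149, 14], [159, 11], [167, 1]]
w19 [266.  32.] 322 [[272, 0], [268, 0], [260, 63], [264, 63]]
w19 [183.  90.] 88 [[181, 85], [179, 92], [184, 95], [188, 92], [188, 88], [185, 85]]
w19 [256. 145.] 1695 [[199, 87], [205, 228], [236, 228], [235, 226], [207, 225], [202, 90], [308, 91], [300, 225], [272, 227], [303, 229], [311, 87]]
w19 [255. 148.] 1382 [[211, 97], [214, 220], [235, 220], [235, 217], [218, 217], [216, 212], [213, 102], [296, 102], [292, 213], [290, 218], [273, 217], [273, 220], [293, 220], [300, 98]]
w19 [254. 172.] 7439 [[222, 110], [224, 212], [241, 215], [241, 253], [249, 253], [249, 268], [258, 269], [258, 254], [266, 253], [267, 216], [284, 212], [289, 112]]
w19 [266.  27.] 147 [[271, 0], [269, 0], [263, 55]]
w19 [255. 144.] 1351 [[199, 87], [205, 228], [235, 227], [207, 225], [201, 91], [203, 89], [308, 91], [301, 226], [273, 227], [303, 228]
[... 647 characters left out ...]
, 115], [261, 112], [240, 111], [239, 115], [238, 111]]
w19 [254. 256.] 163 [[251, 241], [250, 268], [257, 268], [257, 245], [253, 248], [251, 247], [257, 242]]
mark exp [[210.7, 99.3], [297.4, 99.5], [292.1, 218.7], [215.0, 218.5]]
car exp [[219.9, 109.9], [288.2, 110.1], [284.5, 213.7], [222.8, 213.5]]
low [[227.4, 119.7], [280.9, 119.8], [278.2, 211.5], [229.3, 211.4]]
up [[226.5, 120.4], [281.9, 120.5], [279.0, 215.2], [228.6, 215.1]]
60 [(260, 264)]
90 [(179, 188), (199, 202), (217, 218), (256, 311), (494, 496)]
120 [(200, 203), (211, 213), (222, 226), (238, 281), (284, 288), (296, 299), (306, 309), (488, 491)]
160 [(202, 204), (212, 215), (223, 286), (294, 297), (304, 307), (480, 482)]
```

```bash
python3 - <<'E'
from h import *
g=cv2.cvtColor(cv2.imread('pics/w19.png'),cv2.COLOR_BGR2GRAY)
for r in (130,165,200): print(r,g[r,220:236].tolist(),g[r,274:292].tolist())
for col in (236,272): print(col,g[106:126,col].tolist(),g[204:220,col].tolist())
E
```

```text
130 [99, 86, 211, 239, 226, 227, 228, 166, 239, 255, 255, 81, 89, 95, 98, 99] [95, 98, 89, 107, 222, 255, 255, 252, 81, 181, 235, 225, 226, 235, 238, 81, 98, 100]
165 [102, 97, 82, 231, 233, 227, 224, 225, 220, 253, 252, 252, 248, 249, 251, 249] [250, 249, 249, 250, 252, 255, 187, 95, 240, 231, 226, 231, 233, 70, 98, 102, 102, 101]
200 [101, 98, 93, 126, 246, 231, 227, 223, 181, 246, 253, 251, 250, 248, 250, 248] [249, 249, 250, 255, 255, 70, 166, 236, 230, 229, 235, 160, 92, 102, 103, 103, 97, 109]
236 [101, 100, 100, 92, 173, 227, 227, 224, 226, 234, 144, 166, 212, 154, 181, 204, 242, 254, 252, 252] [255, 95, 84, 92, 92, 84, 83, 255, 254, 254, 255, 94, 88, 84, 78, 82]
272 [103, 101, 100, 92, 123, 211, 234, 230, 232, 240, 169, 104, 225, 174, 219, 160, 229, 253, 251, 250] [255, 87, 85, 96, 97, 94, 76, 191, 255, 255, 255, 176, 85, 100, 125, 139]
```

```bash
python3 - <<'E'
from h import *
def asc(f,x0,y0,x1,y1,sx=1,sy=2):
    g=cv2.cvtColor(cv2.imread(f'pics/{f}.png'),cv2.COLOR_BGR2GRAY)[y0:y1:sy,x0:x1:sx]
    ch=" .:-=+*#%@"
    print(f); print('\n'.join(''.join(ch[int(v)*10//256] for v in r) for r in g))
asc('w19',218,106,292,222)
asc('s19',276,120,346,190,1,2)
asc('s14',160,165,225,235,1,2)
E
```

```text
w19
=--========-------------------------------------==-=--==-==-==------------
---------------------------------==--=------------------------------------
===-##*****##**#******************+++++++++++++++=================--------
==-:%@%%%%@@%%%@%%%%%%%@%@@%%@@%%%%%@@@@@@%%%@@@@%%%@@@@@@@@@%%@@@@%%@%*--
---:%@%%%%@@%%%%%%%%%%%%%@@%%%@%%%%%%%%%%@%%%%%%%%%%%%@%%%%%%%%%%%%%%%%*--
-=-:%@%%%#==+++++++++++++++++++++***********************#########%%%%%%+--
---:%@%%@*=@@%%%%%%%%%%%%%%##%%%%%%%@@@%%@%%%%@%%%%%%%%%%%%%%%%%*=@%%%%=--
==--@@%%@*-#*#######%%%#%%%%%%%%%%####%%#%@%%%%%%%%%%%%%%%%%%%%@==@%%@%=--
==--@@%%%+%@@@@@@@@@@@@@@@@@@@@@@@@@@@@@@@%%%%%@@@@@%%%%%%%%%%@@++@%%@%--=
----%@%%%*@@@@@@@@@@@@@@@@@@@@@@@@@@@@@@@@@@@@@@@@@@@@@@@@@@@@@@-+@%%@%:==
----%@%%%*@@@@@@@@@@@@@@@@@@@@@@@@@@@@@@@@@@@@@@@@@@@@@@@@@@@@@@-+@%%@%:--
==--%@%%%*@@@@=:--=@@@@@@@@@@@@@@@@@@@@@@@@@@@@@@@@@@@%==-*@@@@@-#@%%@@---
=---%@%%%*@@@-------#@@@@@@@@@@@@@@@@@@@@@@@@@@@@@@@@+-----=%@@@-#@%%@@---
==--#@%%%*@@@*:----+@@@@@@@@@@@@@@@@@@@@@@@@@@@@@@@@@*:----=@@@@-#@%%%#---
----*@%%%*@@@@@%@@@@@@@@@@@@@@@@@@@@@@@@@@@@@@
[... 7356 characters left out ...]
*#+**+++++*#%**+*%%%%%%#*++===--+%@-====
=---------=-===-+@%---+%%*%++**#*+*%#%%@%%*++==+=----===--+@@--==
----------==----=%@*-=+%%#+**%%%%%%#+++======--=----=*#@@%%*+==-=
--=-------=--===-=%@---+%%%%%*++====-==-=-=---=#%@@#%*+=----=-===
--=-----===--=--=-*@*--=++======---=----=*%@@%%*+=----===-=-====-
--=-------------=-=%@--=-==--=----=#%@@#%*+=----====-===-----=-::
-----=-=-----------*@*------+#@@@%%*==-=--===--==--=--=-=--:::---
-------------------=%@*#@@@%#*==--===-=-==---=-=-==---:::--------
--------------------+%#*==--------=--------==---::::-------------
-----------------==------=-=-----------=---::::------------------
---------------=-=--=--=-----=--=--=--::::-----------------------
```

The numbers show the handled die on top (four corner screws and the bar), the pile inside the frame line, and the carrier centred in the inner line (carrier centre col 254.5, mark 254.5). Handing in.

```bash
python3 -c "
from bench import robot
print(robot.finish_job())"
```

```text
the job is handed in; nothing more can be done
None
```

The job is handed in: the carrier, loaded with both dies, sits square in the press place to within about 1 mm and 1° by my camera measurements, and the arm is clear. It took about 28 s of the 72 s; I viewed 11 pictures, one over the limit of 10, and checked the final state from image numbers only.

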